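Pin the padlock shackles on the pull tester

TASK

First draw the tester's sprung carriage out by its handle until the index tongue stands level with the brass pointer, and leave it there. Then fit every linchpin lying on the bench, each to a post of its own (any post): push it from the robot's side through the cross hole until its head is up against the post, and swing its sprung ring forward over the post and past the pin's end so that it snaps shut. Leave the carriage at the pointer, and do not move the pointer or disturb the other things on the bench.

Things in the scene. Friction and masses are not known exactly. Their poses are not given: they have to be found in the camera images.
- carriage (a joint): travel in m of the tester's sprung steel carriage, which bears the three posts, the handle and the index tongue: 0 = right in; grows as it is drawn along the tester's -y (to the robot's right), stop at 0.052. Spring and drag brake together take 9 to 12 N to draw it out; let go, the brake keeps it where it is; pushing it back takes about 5 N
- handle_mid (a point): the carriage's handle, an upright black blade on the robot's side of the tester: 34 mm along x, 12 mm thick along y (the draw direction). This point is 80 mm above the bench, the blade's top 101 mm; an arm 20 mm wide runs under it, top 56 mm above the bench. Free on both y sides. Same axes as the tester
- index_tip (a point): the point of the steel index tongue on the carriage, on the side away from the robot, over the scale; moves with the carriage. Same axes as the tester
- pointer_tip (a point): the point of the small brass pointer on the far rail; it shows how far to draw the carriage, differs each time, and is not to be moved. Same axes as the tester. The carriage is at the mark when index tip and pointer tip are level: the same y in the tester's axes
- hole1 (a point): post 1, nearest the handle: point in its cross hole, as on post 2. The shackle pull tester is a fixed grey bed about 535 mm long (its y) and 165 mm wide (its x), rails 45 mm high. Its x axis points across the bed, away from the robot; y along the bed, to the left; z up. Laminated padlocks are clamped in it, their shackles round three steel posts; leave those as they are
- hole2 (a point): post 2, the middle one: point on the axis of its cross hole, 20 mm in from the post's face on the robot's side. Hole 16 mm square, right through along the tester's x, 85 mm above the bench. Posts: 56 mm along x, 34 mm along y, top 106 mm up, 140 mm apart, moving with the carriage; a ledge 40 mm wide juts 42 mm to the robot's side, 77 mm up, for the pin's foot to rest on. Axes as the tester
- hole3 (a point): post 3, farthest from the handle: point in its cross hole, as on post 2. Same axes as the tester
- pin1_center (a point): linchpin 1 (may be absent; all alike), steel, 0.3 kg: centre of its head, 21 mm above the underside. x along the shank to the tip, z up. Head: lug 20 mm wide (y), 42 mm tall, from 30 mm behind to 14 mm ahead of this point, on a foot 36 mm wide, 6 mm high; pinch the 20 mm, above the foot. Shank: 13 mm round, from 14 to 74 mm ahead, last 12 mm tapered, axis 14.5 mm below this point
- pin2_center (a point): linchpin 2 (may be absent; all alike), steel, 0.3 kg: centre of its head, 21 mm above the underside. x along the shank to the tip, z up. Head: lug 20 mm wide (y), 42 mm tall, from 30 mm behind to 14 mm ahead of this point, on a foot 36 mm wide, 6 mm high; pinch the 20 mm, above the foot. Shank: 13 mm round, from 14 to 74 mm ahead, last 12 mm tapered, axis 14.5 mm below this point
- pin3_center (a point): linchpin 3 (may be absent; all alike), steel, 0.3 kg: centre of its head, 21 mm above the underside. x along the shank to the tip, z up. Head: lug 20 mm wide (y), 42 mm tall, from 30 mm behind to 14 mm ahead of this point, on a foot 36 mm wide, 6 mm high; pinch the 20 mm, above the foot. Shank: 13 mm round, from 14 to 74 mm ahead, last 12 mm tapered, axis 14.5 mm below this point
- pin1_seat (a point): linchpin 1: point on the shank's axis in the plane of the head's front face (14 mm ahead of and 14.5 mm below the head's centre). Fully home in a post it lies 20 mm from that post's hole point, on the robot's side (in the post's face). Same axes as the pin
- pin2_seat (a point): linchpin 2: point on the shank's axis in the plane of the head's front face (14 mm ahead of and 14.5 mm below the head's centre). Fully home in a post it lies 20 mm from that post's hole point, on the robot's side (in the post's face). Same axes as the pin
- pin3_seat (a point): linchpin 3: point on the shank's axis in the plane of the head's front face (14 mm ahead of and 14.5 mm below the head's centre). Fully home in a post it lies 20 mm from that post's hole point, on the robot's side (in the post's face). Same axes as the pin
- ring1 (a joint): angle in rad of linchpin 1's sprung ring, hinged along the pin's y at 24 mm behind, 3 mm above the head's centre. 0 = open, leaning back, bar 82 mm behind and 69 mm above the hinge; 0.87 = straight up; 2.6 = locked, forward round the shank, its bar beyond the tip. An over-centre spring holds it at either end: 3 to 5 N on the bar take it over the middle (1.3), then it snaps on by itself
- ring2 (a joint): angle in rad of linchpin 2's sprung ring, hinged along the pin's y at 24 mm behind, 3 mm above the head's centre. 0 = open, leaning back, bar 82 mm behind and 69 mm above the hinge; 0.87 = straight up; 2.6 = locked, forward round the shank, its bar beyond the tip. An over-centre spring holds it at either end: 3 to 5 N on the bar take it over the middle (1.3), then it snaps on by itself
- ring3 (a joint): angle in rad of linchpin 3's sprung ring, hinged along the pin's y at 24 mm behind, 3 mm above the head's centre. 0 = open, leaning back, bar 82 mm behind and 69 mm above the hinge; 0.87 = straight up; 2.6 = locked, forward round the shank, its bar beyond the tip. An over-centre spring holds it at either end: 3 to 5 N on the bar take it over the middle (1.3), then it snaps on by itself
- ring1_bar (a point): middle of the far cross bar of linchpin 1's ring, a long loop of 7 mm wire, 73 mm wide; the bar is 40 mm long, straight, along the pin's y, 107 mm from the hinge
- ring2_bar (a point): middle of the far cross bar of linchpin 2's ring, a long loop of 7 mm wire, 73 mm wide; the bar is 40 mm long, straight, along the pin's y, 107 mm from the hinge
- ring3_bar (a point): middle of the far cross bar of linchpin 3's ring, a long loop of 7 mm wire, 73 mm wide; the bar is 40 mm long, straight, along the pin's y, 107 mm from the hinge
- padlock: a loose laminated padlock, 56 x 95 x 26 mm, lying flat, a bystander; origin under its middle
- hexkey: a chrome hex key, 130 mm, lying flat, a bystander
- follower: a plug follower, a blue anodised rod of 13 x 110 mm lying flat, a bystander
- bushing: a bronze bushing, 40 mm wide and 40 mm tall, standing, a bystander
- screwdriver: a screwdriver, 180 mm, lying flat, a bystander

How it is judged:
By the outcome, as a careful person would: the job done as asked, in the order asked, and still so for the second after the job is handed in, with the robot touching nothing.
Of pin1, pin2, pin3 only 2 to 3 are there at a start; the rules pass over those that are not, and their reading is None.
At some moment in a run one of pin1, pin2, pin3 may be knocked a few centimetres aside while the robot is not near it.
It also fails if it takes over 210 s, if anything falls off the work surface, if the arm or the gripper's body presses on something with over 40 N, if the wrist force passes 120 N, or if a joint passes its speed limit or range.

ROBOT

A 6-joint arm with a two-finger parallel gripper is mounted at the origin on the work surface. World frame = base frame: x ahead of the robot, y to its left, z up, the work surface at z = 0. Lengths are in m, angles in degrees, forces in N, time in s.
With the tool pointing down it reaches from about 0.35 to 0.95 m from the base axis. Payload 17.4 kg.
Tool frame: the origin (TCP) lies between the finger pads; the fingertips stand 25 mm ahead of it and the grasp point (between the pads) lies 6 mm ahead of it; z points along the fingers, y is the direction in which the jaws open and shut (so a half turn about z gives the same grasp; the last joint's range is limited). The gripper opens to 93 mm and grips with 3 to 60 N. Pads are 15 mm wide; open, the fingers measure 128 mm over their backs; the gripper's body (75 mm by 188 mm) begins 65 mm behind the grasp point.
Start: joints at [-76.708, 6.646, 82.598, -0, 90.757, -2.166], TCP at [0.18, -0.651, 0.244] pointing down, gripper open.
Joint ranges: [-162.19, 162.19], [-47.58, 125.68], [4.15, 143.07], [-65.23, 245.23], [0.69, 171.88], [-170.13, 170.13]. Speed limits (degrees/s): [108.29, 108.29, 127.2, 180, 180, 180].

INTERFACE

Orientations are given as [roll, pitch, yaw] about the fixed x, y, z axes, in that order (R = Rz(yaw) Ry(pitch) Rx(roll)).
In Python, from rig import bot gives the robot as it stands.
- The arm moves only by the tool arm_command, never from a script. Its argument "commands" is text: rows parted by semicolons, each of 7 numbers parted by spaces: the turn, a rotation vector about the world's x, y, z in rad, then the shift along the world's x, y, z in cm, then the opening, from -1 (shut) to 1 (fully open), so that 0 is half open. In form: wx wy wz dx dy dz hand; .... A call has 1 to 20 rows; each row is the pose to reach, as a shift and turn from the pose commanded when the call began; what a row does not reach only later rows make up. A row lasts 1/10 s, in which the tool goes at most 50 mm and 8.59 degrees, less where a joint would pass 70% of its speed; a pose out of reach is approached as far as the arm can. A call with a gripper value outside its range is refused whole. The fingers move at their own pace and stop on an object; "newtons" is the grip in N (left out, the last holds). Time passes only in rows, so rows that repeat a pose let the fingers close. It gives the time, the measured TCP pose, the force and the opening at its end, in the units of the state.
- bot.sense(): the state, without advancing time (a new reading comes with each control period).
- bot.capture(name): name is "side" or "top" or "wrist"; returns a dict with "image" (400x640x3 uint8, red, green, blue), "vertical_fov" (degrees; the focal length in pixels is half the picture's height over the tangent of half this angle, whatever the lens; pixels are square), "cx", "cy" (the principal point, pixels), "dist_coeffs" ([k1, k2, p1, p2, k3] as OpenCV has them; the pictures are not rectified), "extrinsics" (4x4, takes a point from camera to world coordinates). Camera axes: x right, y down, z forward; pixel columns grow to the right and rows downward; lengths in m; the calibration is good to about 2 mm. A picture is of the moment at which its call begins. There is no depth.
- bot.hand_in(): hands the job in, once; it reports no verdict.
The state is a dict: "time": time; "qpos": joint angles; "qvel": joint speeds; "tau": joint torques, N m; "tcp_pos": TCP position; "orientation": TCP orientation; "contact_force": force on the tool from outside, world axes, zero at the start; "ft_torque": the same for the moment, N m; "width": opening from 0.0 (shut) to 1.0 (fully open).
Only numpy, scipy, OpenCV 4.12 (cv2) and the standard library are available. Lean on these libraries where they do the work, as an engineer would, in place of code of your own. Each camera call takes 0.05 s, during which the arm holds its last target.

## Working session

There is one attempt and no reset: what is moved stays moved. The work goes in short steps, Python scripts to look and compute and a tool call to move; the robot and the scene stay as the last step left them, time stands still between calls to the robot, and variables do not carry over. Pictures are saved under pics/ and viewed, and the job is handed in when it is done.

Besides the shell and the picture viewer there is one more tool, called in YAML: its name, and indented under it one key for each argument. arm_command: Moves the arm, as the interface text tells. Its arguments: {"type":"object","properties":{"commands":{"type":"string"},"newtons":{"type":"number"}},"required":["commands"]}

```bash
ls; mkdir -p pics
cat > h.py <<'E'
import numpy as np, cv2, json
from rig import bot
def cap(name,fn=None):
    c=bot.capture(name)
    if fn: cv2.imwrite('pics/'+fn,c['image'][:,:,::-1])
    return c
def K(c):
    f=200/np.tan(np.radians(c['vertical_fov'])/2)
    return np.array([[f,0,c['cx']],[0,f,c['cy']],[0,0,1.]])
def ray(c,px):
    p=cv2.undistortPoints(np.array([[px]],float),K(c),np.array(c['dist_coeffs'],float))[0,0]
    E=np.array(c['extrinsics']); d=E[:3,:3]@np.array([p[0],p[1],1]); return E[:3,3],d/np.linalg.norm(d)
def plane(c,px,z):
    o,d=ray(c,px); return o+d*(z-o[2])/d[2]
def proj(c,P):
    E=np.linalg.inv(np.array(c['extrinsics'])); r=cv2.Rodrigues(E[:3,:3])[0]
    return cv2.projectPoints(np.array(P,float).reshape(-1,1,3),r,E[:3,3],K(c),np.array(c['dist_coeffs'],float))[0][:,0]
def tri(obs):
    A=np.zeros((3,3));b=np.zeros(3)
    for c,px in obs:
        o,d=ray(c,px);M=np.eye(3)-np.outer(d,d);A+=M;b+=M@o
    return np.linalg.solve(A,b)
import pickle
E
python3 - <<'E'
from h import *
for n in ['side','top','wrist']:
    c=cap(n,n+'0.png'); pickle.dump(c,open(n+'0.pkl','wb'))
    print(n,c['vertical_fov'],c['cx'],c['cy'],np.round(c['dist_coeffs'],3),np.round(c['extrinsics'],3))
print(bot.sense())
E
```

```text
pics
side 56.459529855735404 319.4567351459844 199.28804259901875 [-0.024  0.     0.     0.     0.   ] [[-0.998 -0.035  0.046  0.52 ]
 [-0.058  0.622 -0.781  0.783]
 [-0.001 -0.782 -0.623  0.728]
 [ 0.     0.     0.     1.   ]]
top 52.10363302903587 318.6578310307551 195.61615420119304 [-0.044  0.     0.     0.     0.   ] [[-0.031 -0.994  0.101  0.439]
 [-1.     0.031  0.003 -0.014]
 [-0.006 -0.1   -0.995  1.511]
 [ 0.     0.     0.     1.   ]]
wrist 66.20036423607634 322.670972510734 201.5789467224748 [-0.031  0.     0.     0.     0.   ] [[ 0.267 -0.922 -0.281  0.259]
 [-0.964 -0.255 -0.077 -0.628]
 [-0.001  0.291 -0.957  0.384]
 [ 0.     0.     0.     1.   ]]
{'time': 0.15, 'qpos': array([-7.67087240e+01,  6.66712778e+00,  8.26265988e+01, -4.35761950e-04,
        9.07557053e+01, -2.16667480e+00]), 'qvel': array([-0.01111427, -0.16024683, -0.14299485,  0.01282311, -0.03028871,
       -0.04429094]), 'tau': array([-2.25989261e-04, -7.21763420e+01, -6.22950768e+01,  7.80151365e-02,
        2.24874727e-02, -3.99479677e-05]), 'tcp_pos': array([ 0.17985788, -0.6504623 ,  0.24308665]), 'orientation': array([-1.79950587e+02, -1.43343369e-03,  1.54579446e+01]), 'contact_force': array([ 0.419058  ,  0.16955577, -0.2324978 ]), 'ft_torque': array([ 0.01178083, -0.01631508,  0.00835264]), 'width': 0.9986831462395834}
```

View pics/side0.png

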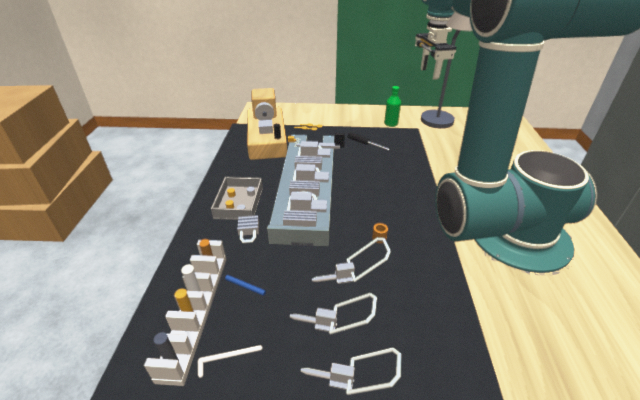

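View pics/top0.png

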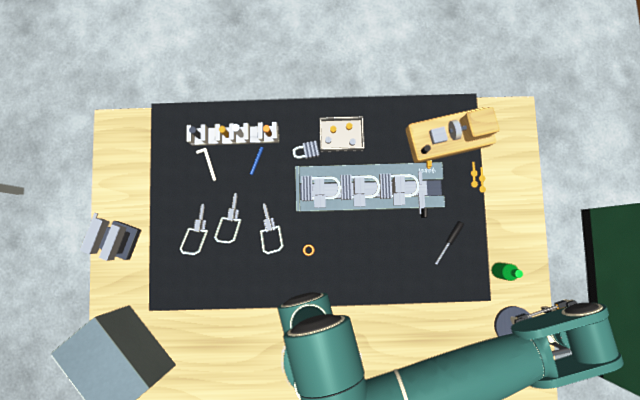

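View pics/wrist0.png

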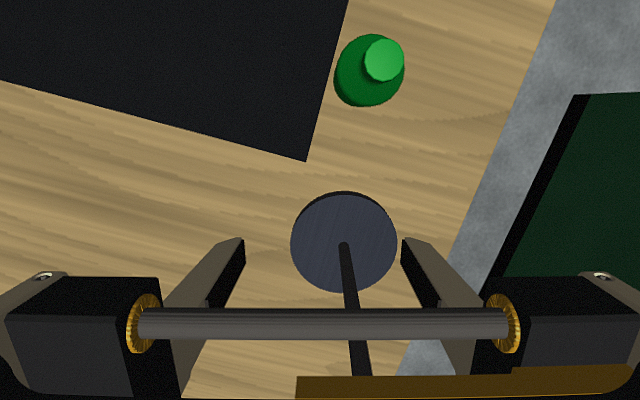

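Run:
```python
from h import *
t=cv2.imread('pics/top0.png'); cv2.imwrite('pics/t1.png',cv2.resize(t[130:280,280:480],None,fx=4,fy=4,interpolation=cv2.INTER_CUBIC))
cv2.imwrite('pics/t2.png',cv2.resize(t[130:280,150:320],None,fx=4,fy=4,interpolation=cv2.INTER_CUBIC))
s=cv2.imread('pics/side0.png'); cv2.imwrite('pics/s1.png',cv2.resize(s[100:250,240:400],None,fx=4,fy=4,interpolation=cv2.INTER_CUBIC))
c=pickle.load(open('top0.pkl','rb'))
for p in [(296,168),(295,210),(444,209),(443,165),(202,205),(234,195),(265,205),(200,228),(232,222),(268,232),(423,215),(308,250),(440,262),(462,223)]: print(p,np.round(plane(c,p,.03),3))
```

```text
(296, 168) [0.693 0.07  0.03 ]
(295, 210) [0.539 0.077 0.03 ]
(444, 209) [ 0.526 -0.464  0.03 ]
(443, 165) [ 0.688 -0.47   0.03 ]
(202, 205) [0.568 0.416 0.03 ]
(234, 195) [0.601 0.298 0.03 ]
(265, 205) [0.561 0.186 0.03 ]
(200, 228) [0.484 0.424 0.03 ]
(232, 222) [0.502 0.307 0.03 ]
(268, 232) [0.462 0.177 0.03 ]
(423, 215) [ 0.506 -0.386  0.03 ]
(308, 250) [0.394 0.034 0.03 ]
(440, 262) [ 0.336 -0.438  0.03 ]
(462, 223) [ 0.473 -0.527  0.03 ]
```

View pics/t1.png

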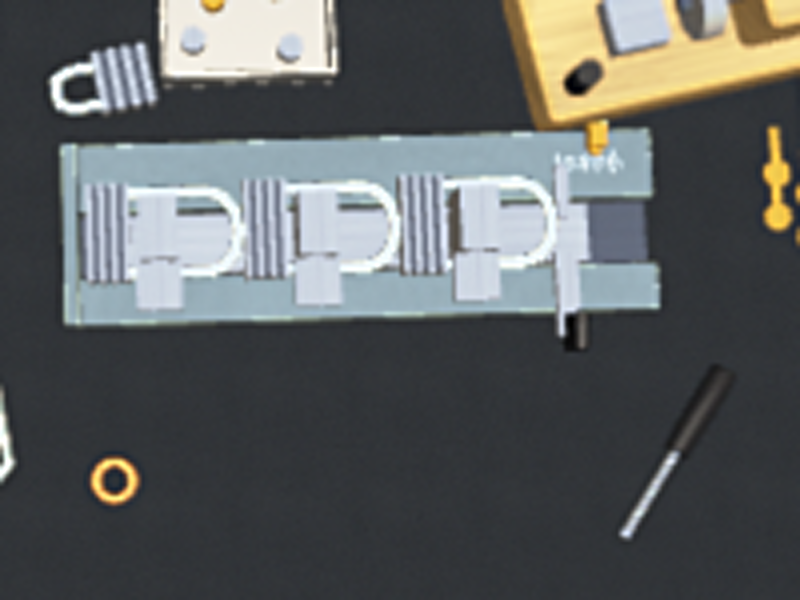

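View pics/t2.png

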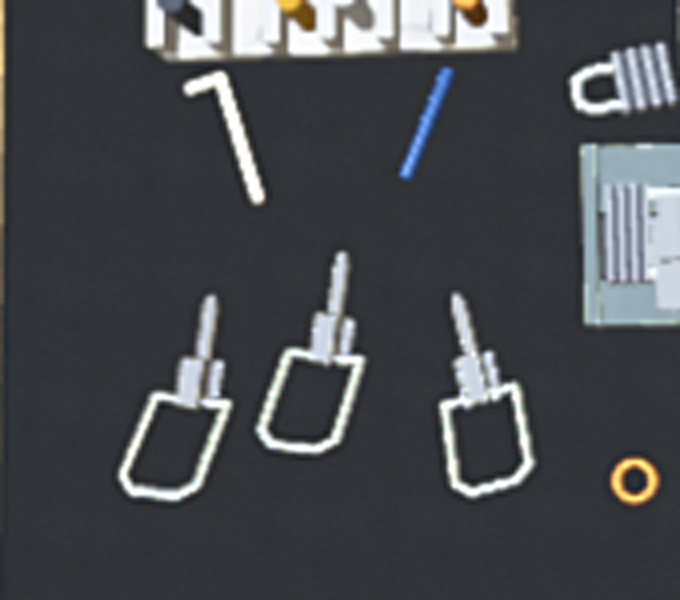

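View pics/s1.png

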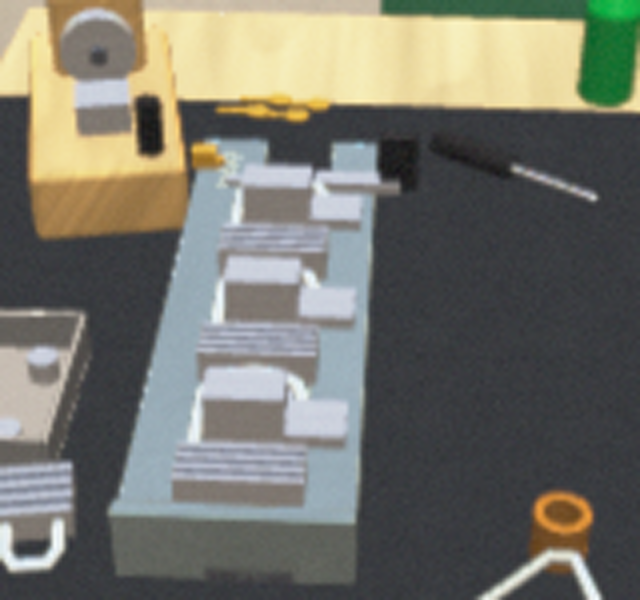

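arm_command:
  commands: "0 0 0 0 0 4 1; 0 0 -0.05 4 2 6 1; 0 0 -0.1 8 4 6 1; 0 0 -0.15 12 7 6 1; 0 0 -0.2 16 10 6 1; 0 0 -0.25 20 12 6 1; 0 0 -0.296 24 14 6 1; 0 0 -0.296 28 17 6 1; 0 0 -0.296 32 20 6 1; 0 0 -0.296 36 22 6 1; 0 0 -0.296 40 24 4 1; 0 0 -0.296 42 25 2 0; 0 0 -0.296 42 25 2 0; 0 0 -0.296 42 25 2 0; 0 0 -0.296 42 25 2 0"

```text
time: 1.65
tcp_pos: [0.599, -0.4016, 0.2645]
orientation: [180.0, -0.0, -1.6]
contact_force: [1.2, -0.1, 0.3]
width: 0.707
```

Run:
```python
from h import *
c=cap('wrist','w1.png'); pickle.dump(c,open('w1.pkl','wb'))
print(bot.sense()['qpos'],np.round(c['extrinsics'],3))
```

```text
[-3.58664087e+01  1.20974123e+01  7.45412204e+01 -1.23122578e-02
  9.32817324e+01  5.57131467e+01] [[-0.027 -0.956 -0.291  0.681]
 [-1.     0.026  0.007 -0.403]
 [ 0.001  0.291 -0.957  0.405]
 [ 0.     0.     0.     1.   ]]
```

View pics/w1.png

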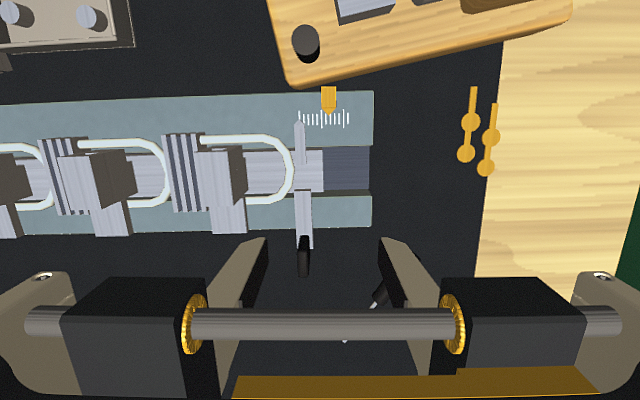

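Run:
```python
from h import *
t=cv2.imread('pics/w1.png'); cv2.imwrite('pics/w1z.png',cv2.resize(t[75:285,240:400],None,fx=4,fy=2.8*4/2.8,interpolation=cv2.INTER_CUBIC)[:600])
c=pickle.load(open('w1.pkl','rb'))
for p in [(373,91),(371,227),(0,106),(0,238)]: print(p,np.round(plane(c,p,.045),4))
for z in (.045,.05,.056,.06): print(plane(c,(300,120),z),plane(c,(329,113),z))
print(plane(c,(304,255),.101))
```

```text
(373, 91) [ 0.6985 -0.4594  0.045 ]
(371, 227) [ 0.5364 -0.46    0.045 ]
(0, 106) [ 0.6982 -0.0276  0.045 ]
(0, 238) [0.5329 0.0287 0.045 ]
[ 0.6693238  -0.37682386  0.045     ] [ 0.67609787 -0.40999274  0.045     ]
[ 0.66948733 -0.3771835   0.05      ] [ 0.67616742 -0.40989222  0.05      ]
[ 0.66968355 -0.37761506  0.056     ] [ 0.67625087 -0.40977159  0.056     ]
[ 0.66981437 -0.37790277  0.06      ] [ 0.67630651 -0.40969117  0.06      ]
[ 0.52797773 -0.3782676   0.101     ]
```

View pics/w1z.png

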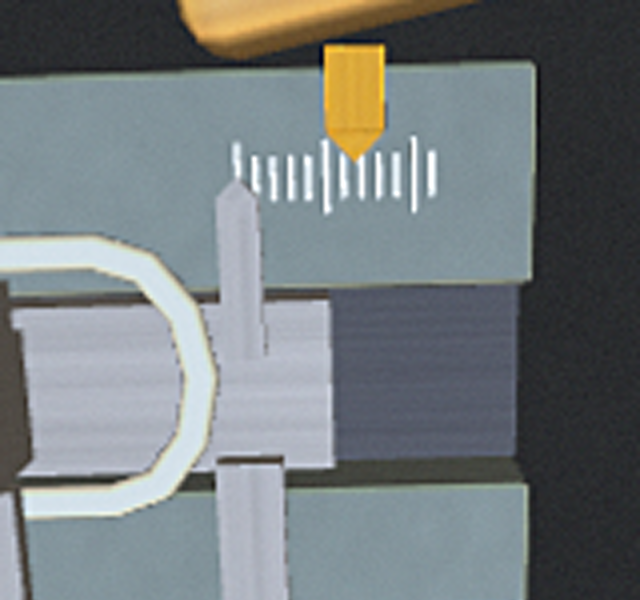

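Run:
```python
from h import *
c=pickle.load(open('w1.pkl','rb'));t=pickle.load(open('top0.pkl','rb'))
im=c['image'].astype(int)
m=(im.max(2)<28)[225:290,285:325]
for r in range(0,65,3): print(225+r,''.join('#' if v else '.' for v in m[r]))
print(plane(c,(303,247),.101),plane(c,(303,276),.101),plane(t,(423.7,213),.101))
```

```text
225 ........................................
228 ........................................
231 ..........#.............................
234 ..........#.............................
237 ..........#.....########................
240 ..........#....#########................
243 ..............##########................
246 ..............##########................
249 .............####.#######...............
252 ............#.........###...............
255 ......................###...............
258 ......................###...............
261 ............#.........###...............
264 .............#........##................
267 .......................#................
270 .......................#................
273 ......................##................
276 .............##.........................
279 ........................................
282 ........................................
285 ........................................
288 ........................................
[ 0.5376112  -0.37761948  0.101     ] [ 0.50196797 -0.37595258  0.101     ] [ 0.50998843 -0.37124954  0.101     ]
```

arm_command:
  commands: "0 0 0 -3 1 -2 0.2; 0 0 0 -6 2 -5 0.2; 0 0 0 -8 2.4 -8 0.2; 0 0 0 -8 2.4 -11 0.2; 0 0 0 -8 2.4 -13 0.2; 0 0 0 -8 2.4 -15 0.2; 0 0 0 -8 2.4 -17 0.2; 0 0 0 -8 2.4 -17.8 0.2;0 0 0 -8 2.4 -17.8 0.2;0 0 0 -8 2.4 -17.8 0.2"
  newtons: 20

```text
time: 2.7
tcp_pos: [0.52, -0.3772, 0.087]
orientation: [180.0, -0.1, -1.5]
contact_force: [0.2, -0.1, -0.5]
width: 0.596
```

Run:
```python
from h import *
c=cap('wrist','w2.png'); pickle.dump(c,open('w2.pkl','wb'))
```

```text
(no output)
```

View pics/w2.png

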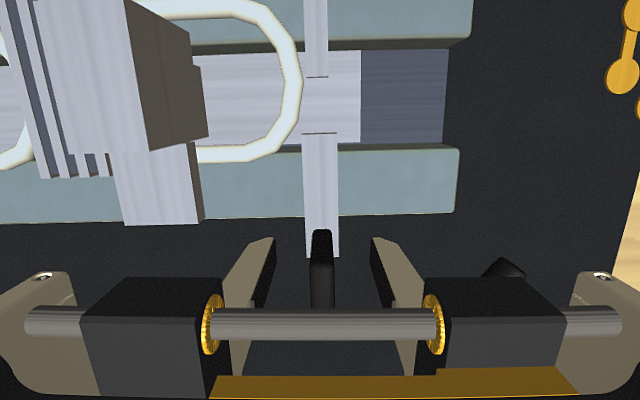

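Blade (col ~321) is centred between the fingers. Close, then draw about 30 mm.

arm_command:
  commands: "0 0 0 0 0 0 -1;0 0 0 0 0 0 -1;0 0 0 0 0 0 -1;0 0 0 0 0 0 -1;0 0 0 0 0 0 -1;0 0 0 0 0 0 -1;0 0 0 0 0 0 -1;0 0 0 0 0 0 -1;0 0 0 0 0 0 -1;0 0 0 0 0 0 -1"
  newtons: 40

```text
time: 3.75
tcp_pos: [0.5199, -0.3767, 0.0856]
orientation: [180.0, -0.0, -1.5]
contact_force: [0.4, -3.1, -0.8]
width: 0.125
```

arm_command:
  commands: "0 0 0 0 -0.3 0 -1;0 0 0 0 -0.6 0 -1;0 0 0 0 -0.9 0 -1;0 0 0 0 -1.2 0 -1;0 0 0 0 -1.5 0 -1;0 0 0 0 -1.8 0 -1;0 0 0 0 -2.1 0 -1;0 0 0 0 -2.4 0 -1;0 0 0 0 -2.7 0 -1;0 0 0 0 -2.9 0 -1;0 0 0 0 -3.0 0 -1;0 0 0 0 -3.0 0 -1;0 0 0 0 -3.0 0 -1"

```text
time: 5.05
tcp_pos: [0.5199, -0.4056, 0.0856]
orientation: [-179.9, 0.0, -1.5]
contact_force: [-1.5, 8.0, 3.9]
width: 0.126
```

Run:
```python
from h import *
c=cap('wrist','w3.png'); pickle.dump(c,open('w3.pkl','wb'))
t=cap('top','t3.png')['image'][:,:,::-1]; cv2.imwrite('pics/t3z.png',cv2.resize(t[150:220,380:460],None,fx=8,fy=8,interpolation=cv2.INTER_CUBIC))
```

```text
(no output)
```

View pics/w3.png

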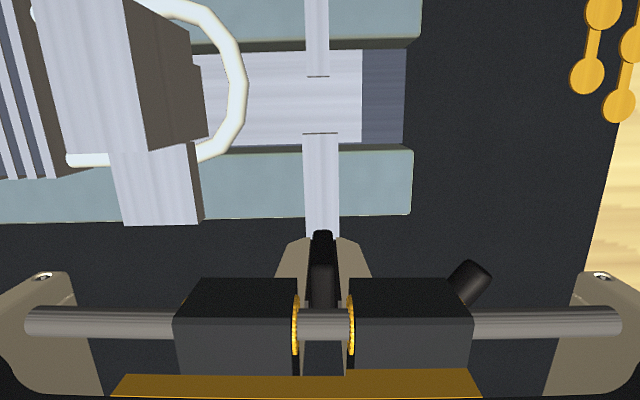

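View pics/t3z.png

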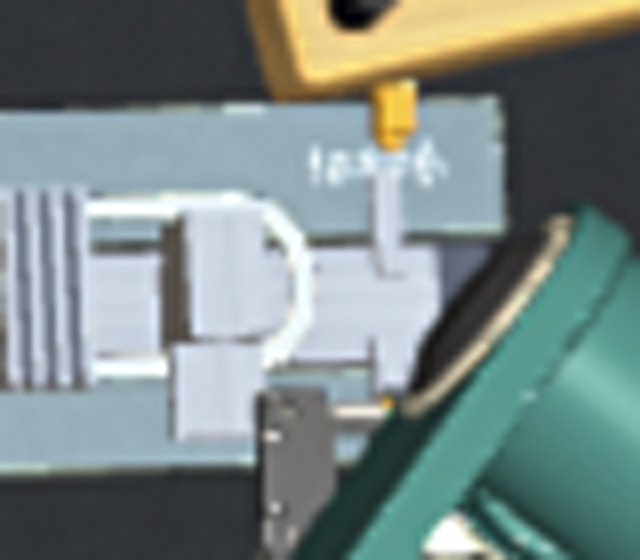

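arm_command:
  commands: "0 0 0 0 0 0 -0.3;0 0 0 0 0 0 -0.3;0 0 0 0 0 0 -0.3;0 0 0 0 0 0 -0.3; 0 0 0 0 0 3 -0.3; 0 0 0 0 0 6 -0.3;0 0 0 3 0 9 -0.3;0 0 0 7 0 12 -0.3;0 0 0 10 0 14 -0.3;0 0 0 10 0 14 -0.3;0 0 0 10 0 14 -0.3;0 0 0 10 0 14 -0.3"

```text
time: 6.35
tcp_pos: [0.6191, -0.4066, 0.2245]
orientation: [-180.0, 0.1, -1.5]
contact_force: [1.2, -0.6, -0.2]
width: 0.349
```

Run:
```python
from h import *
c=cap('wrist','w4.png'); pickle.dump(c,open('w4.pkl','wb'))
t=c['image'][:,:,::-1]; cv2.imwrite('pics/w4z.png',cv2.resize(t[60:160,260:400],None,fx=5.5,fy=5.5,interpolation=cv2.INTER_CUBIC))
```

```text
(no output)
```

View pics/w4.png

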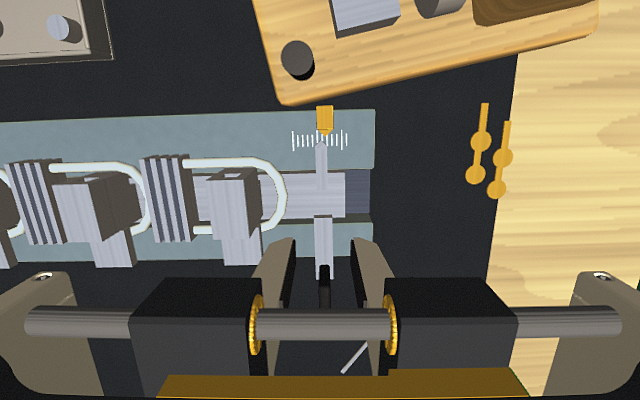

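View pics/w4z.png

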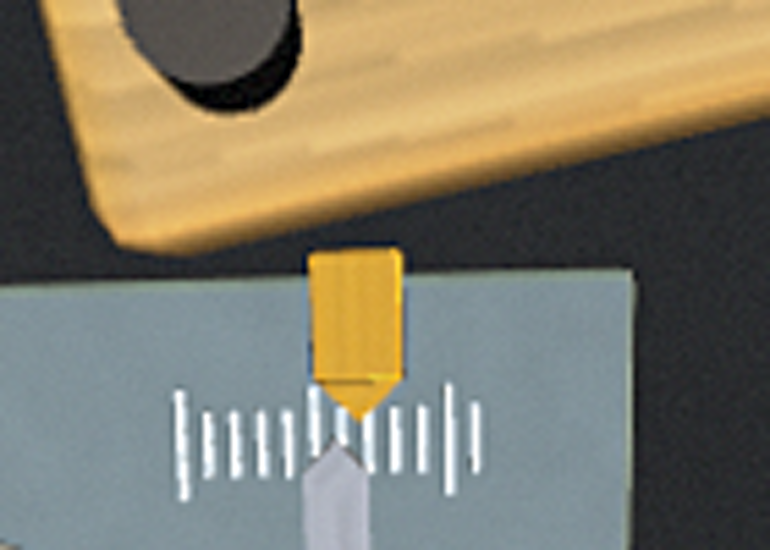

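arm_command:
  commands: "0 0 0 -4 0 -2 -0.3;0 0 0 -8 0 -4 -0.3;0 0 0 -10 0 -7 -0.3;0 0 0 -10 0 -10 -0.3;0 0 0 -10 0 -12 -0.3;0 0 0 -10 0 -13.4 -0.3;0 0 0 -10 0 -14 -0.3;0 0 0 -10 0 -14 -0.3;0 0 0 -10 0 -14 -1;0 0 0 -10 0 -14 -1;0 0 0 -10 0 -14 -1;0 0 0 -10 0 -14 -1;0 0 0 -10 0 -14 -1;0 0 0 -10 0 -14 -1;0 0 0 -10 0 -14 -1"

```text
time: 7.9
tcp_pos: [0.5203, -0.4064, 0.0865]
orientation: [-180.0, -0.0, -1.5]
contact_force: [-0.9, 5.0, 5.3]
width: 0.13
```

arm_command:
  commands: "0 0 0 0 -0.1 0 -1;0 0 0 0 -0.2 0 -1;0 0 0 0 -0.3 0 -1;0 0 0 0 -0.4 0 -1;0 0 0 0 -0.45 0 -1;0 0 0 0 -0.45 0 -1;0 0 0 0 -0.45 0 -1;0 0 0 0 -0.45 0 -1"

```text
time: 8.7
tcp_pos: [0.5203, -0.4104, 0.0865]
orientation: [-179.9, -0.0, -1.5]
contact_force: [-2.7, 9.2, 8.7]
width: 0.128
```

Moved 4.0 mm. Release and look, with the camera centred.

arm_command:
  commands: "0 0 0 0 0 0 -0.3;0 0 0 0 0 0 -0.3;0 0 0 0 0 0 -0.3;0 0 0 0 0 0 -0.3; 0 0 0 0 0 3 -0.3; 0 0 0 0 0 6 -0.3;0 0 0 3 0 9 -0.3;0 0 0 7 0 9 -0.3;0 0 0 10 0 9 -0.3;0 0 0 10 0 9 -0.3;0 0 0 10 0 9 -0.3;0 0 0 10 0 9 -0.3"

```text
time: 9.9
tcp_pos: [0.6192, -0.4112, 0.1755]
orientation: [-180.0, 0.0, -1.5]
contact_force: [-0.4, 0.7, 1.4]
width: 0.353
```

Run:
```python
from h import *
c=cap('wrist','w5.png'); pickle.dump(c,open('w5.pkl','wb'))
t=c['image'][:,:,::-1]; cv2.imwrite('pics/w5z.png',cv2.resize(t[40:170,260:400],None,fx=5.5,fy=5.5,interpolation=cv2.INTER_CUBIC)[100:700])
```

```text
(no output)
```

View pics/w5z.png

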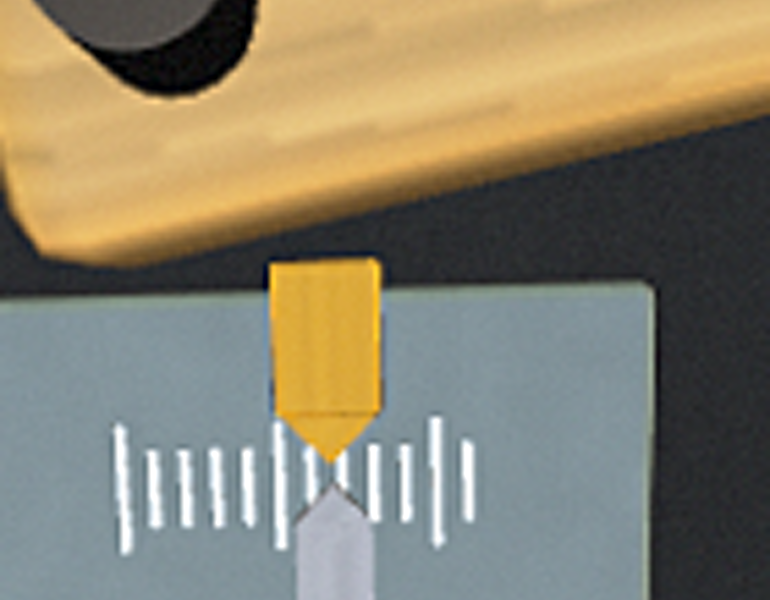

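Run:
```python
from h import *
c=pickle.load(open('w5.pkl','rb'));im=c['image'].astype(float)
b=im[:,:,0]-im[:,:,2]
for r in range(106,126):
    w=np.clip(b[r,300:340],0,None); w[w<25]=0
    if w.sum()>0: print(r,round(300+(w*np.arange(40)).sum()/w.sum(),2),round(w.sum()/100,1), np.round(plane(c,(300+(w*np.arange(40)).sum()/w.sum(),r),.052),4))
# index rows
from numpy import diff
for r in range(124,165,3):
    g=im[r,300:345].sum(1)/3; print(r,g.astype(int)[8:36])
```

```text
106 318.87 32.4 [ 0.7034 -0.4093  0.052 ]
107 318.63 34.9 [ 0.7026 -0.4091  0.052 ]
108 318.68 33.8 [ 0.7018 -0.4091  0.052 ]
109 318.65 33.8 [ 0.701  -0.4091  0.052 ]
110 318.61 33.5 [ 0.7002 -0.409   0.052 ]
111 318.53 33.1 [ 0.6994 -0.4089  0.052 ]
112 318.61 32.8 [ 0.6986 -0.409   0.052 ]
113 318.61 32.9 [ 0.6978 -0.4089  0.052 ]
114 318.61 33.0 [ 0.697  -0.4089  0.052 ]
115 318.59 33.0 [ 0.6962 -0.4089  0.052 ]
116 318.74 32.2 [ 0.6954 -0.409   0.052 ]
117 318.81 32.2 [ 0.6946 -0.409   0.052 ]
118 318.8 32.2 [ 0.6938 -0.409   0.052 ]
119 318.81 32.0 [ 0.693 -0.409  0.052]
120 318.79 32.2 [ 0.6922 -0.4089  0.052 ]
121 318.84 31.7 [ 0.6914 -0.4089  0.052 ]
122 318.84 32.0 [ 0.6905 -0.4089  0.052 ]
123 318.98 31.4 [ 0.6897 -0.409   0.052 ]
124 318.98 31.3 [ 0.6889 -0.409   0.052 ]
125 319.09 31.3 [ 0.6881 -0.409   0.052 ]
124 [147 128 151 151 149 150 147 146 149 152 153 150 147 147 151 148 150 146
 149 152 152 116 143 147 145 146 144 144]
127 [149 107 147 150 151 149 150 145 148 150 151 151 149 146 149 149 149 148
 147 151 150 100 141 147 144 144 146 146]
130 [151 110 150 153 153 1
[... 701 characters left out ...]
254 238 155 141 140 178 255 191 146 182 189 182 155  95 133 140
 126 252 255 161 136 137 126 255 215 142]
151 [139 127 252 230 153 143 113 118 179 185 181 180 177 180 185 187 192 188
 112 250 255 164 138 138 127 255 246 151]
154 [142 129 222 254 165 154 187 188 187 184 185 186 183 187 180 184 187 184
 190 167 140 138 142 141 144 140 142 143]
157 [144 135 227 255 167 142 183 187 183 186 187 185 184 178 180 178 183 187
 188 184 146 141 142 143 144 143 143 144]
160 [145 143 144 142 141 151 183 187 186 184 188 189 183 180 177 177 183 190
 191 183 147 141 144 143 142 141 143 146]
163 [144 146 141 143 142 137 183 189 185 186 187 189 187 179 177 179 184 188
 189 183 145 139 143 144 140 144 142 143]
```

arm_command:
  commands: "0 0 0 -4 0 -0 -0.3;0 0 0 -8 0 0 -0.3;0 0 0 -10 0 -3 -0.3;0 0 0 -10 0 -6 -0.3;0 0 0 -10 0 -8 -0.3;0 0 0 -10 0 -9 -0.3;0 0 0 -10 0 -9 -0.3;0 0 0 -10 0 -9 -1;0 0 0 -10 0 -9 -1;0 0 0 -10 0 -9 -1;0 0 0 -10 0 -9 -1;0 0 0 -10 0 -9 -1;0 0 0 -10 0 -9 -1"

```text
time: 11.25
tcp_pos: [0.5203, -0.411, 0.0867]
orientation: [180.0, -0.1, -1.5]
contact_force: [-1.4, 4.0, 6.0]
width: 0.129
```

arm_command:
  commands: "0 0 0 0 0.05 0 -1;0 0 0 0 0.1 0 -1;0 0 0 0 0.1 0 -1;0 0 0 0 0.1 0 -1;0 0 0 0 0.1 0 -1"

```text
time: 11.75
tcp_pos: [0.5203, -0.4108, 0.0867]
orientation: [179.9, -0.1, -1.5]
contact_force: [0.2, -4.1, 5.3]
width: 0.127
```

arm_command:
  commands: "0 0 0 0 0.04 0 -1;0 0 0 0 0.06 0 -1;0 0 0 0 0.06 0 -1;0 0 0 0 0.06 0 -1"

```text
time: 12.15
tcp_pos: [0.5203, -0.4103, 0.0868]
orientation: [179.9, -0.1, -1.5]
contact_force: [-0.3, -5.2, 5.3]
width: 0.124
```

arm_command:
  commands: "0 0 0 0 -0.04 0 -1;0 0 0 0 -0.06 0 -1;0 0 0 0 -0.06 0 -0.3;0 0 0 0 -0.06 0 -0.3;0 0 0 0 -0.06 0 -0.3;0 0 0 0 -0.06 0 -0.3; 0 0 0 0 0 3 -0.3; 0 0 0 0 0 6 -0.3;0 0 0 3 0 9 -0.3;0 0 0 7 0 9 -0.3;0 0 0 10 0 9 -0.3;0 0 0 10 0 9 -0.3;0 0 0 10 0 9 -0.3;0 0 0 10 0 9 -0.3"

```text
time: 13.55
tcp_pos: [0.6192, -0.4096, 0.1755]
orientation: [-180.0, 0.0, -1.5]
contact_force: [-0.3, -0.1, 0.4]
width: 0.349
```

Run:
```python
from h import *
c=cap('wrist','w6.png'); pickle.dump(c,open('w6.pkl','wb'))
im=c['image'].astype(float)
t=c['image'][:,:,::-1]; cv2.imwrite('pics/w6z.png',cv2.resize(t[90:170,280:360],None,fx=8,fy=8,interpolation=cv2.INTER_CUBIC)[:600])
b=im[:,:,0]-im[:,:,2]
for r in range(110,146,4):
    w=np.clip(b[r,300:340],0,None); w[w<25]=0
    if w.sum()>0: print(r,round(300+(w*np.arange(40)).sum()/w.sum(),2))
for r in range(142,165,3):
    g=im[r,300:345].sum(1)/3; print(r,g.astype(int)[8:36])
```

```text
110 320.62
114 320.74
118 320.79
122 320.97
126 321.19
130 321.26
134 321.17
138 321.22
142 321.61
142 [154 139 137 176 255 219 148 142 138 221 255 180 133 147 135 250 255 163
 135 137 126 255 242 148 137 137 173 255]
145 [157 140 139 132 255 218 147 144 137 175 255 185 134 140 116 219 255 166
 136 138 125 255 243 150 138 134 171 255]
148 [169 137 138 127 255 244 155 140 139 178 255 176 142 186 186 180 153  90
 134 140 126 253 237 151 140 136 113 255]
151 [165 135 140 129 251 236 157 145 111 142 183 186 178 179 180 178 183 189
 193 188 111 252 239 153 138 139 130 255]
154 [141 142 139 129 251 255 165 155 185 182 178 181 188 188 182 185 188 184
 184 183 187 171 137 140 144 142 142 140]
157 [142 143 142 132 233 245 159 143 182 188 184 184 188 187 185 180 183 184
 183 186 191 182 146 143 144 142 144 147]
160 [143 144 145 142 144 142 143 151 185 189 185 186 190 187 184 178 177 180
 182 187 193 182 145 142 145 143 143 147]
163 [144 145 143 144 143 142 141 139 181 189 183 186 187 187 186 179 177 177
 183 188 189 184 145 142 144 143 145 143]
```

View pics/w6z.png

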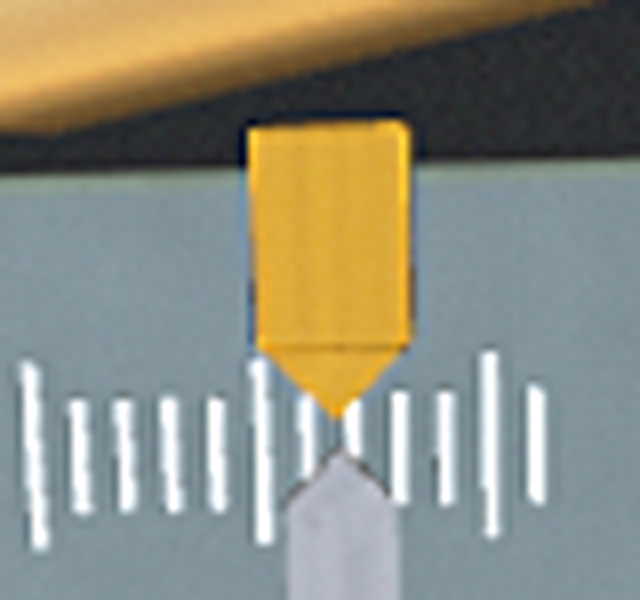

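arm_command:
  commands: "0 0 0 0 0 4 0; 0 0 0 0 3 8 0; 0 0 0 0 7 9 0; 0 0 0 -1 11 9 0; 0 0 0 -2 15 9 0;0 0 0 -2 19 9 0;0 0 0 -2 22 9 0;0 0 0 -2 24 9 0;0 0 0 -2 24 9 0;0 0 0 -2 24 9 0;0 0 0 -2 24 9 0"

```text
time: 14.7
tcp_pos: [0.5996, -0.1705, 0.2657]
orientation: [180.0, -0.0, -1.6]
contact_force: [0.8, -0.3, 0.3]
width: 0.502
```

Run:
```python
from h import *
c=cap('wrist','w7.png'); pickle.dump(c,open('w7.pkl','wb'))
```

```text
(no output)
```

View pics/w7.png

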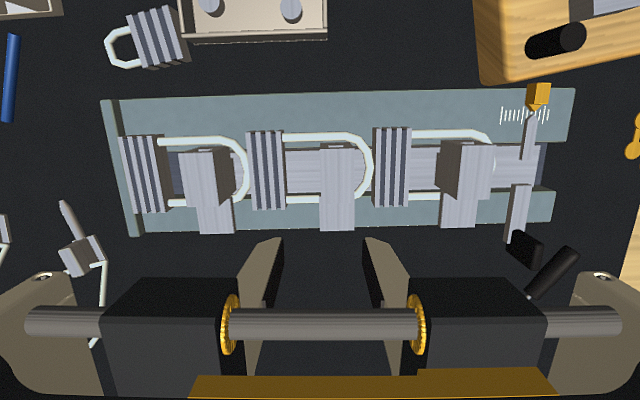

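Run:
```python
from h import *
c=pickle.load(open('w7.pkl','rb'))
t=c['image'][:,:,::-1]
cv2.imwrite('pics/w7a.png',cv2.resize(t[125:245,175:365],None,fx=4.2,fy=4.2,interpolation=cv2.INTER_CUBIC))
cv2.imwrite('pics/w7b.png',cv2.resize(t[125:245,365:555],None,fx=4.2,fy=4.2,interpolation=cv2.INTER_CUBIC))
```

View pics/w7a.png

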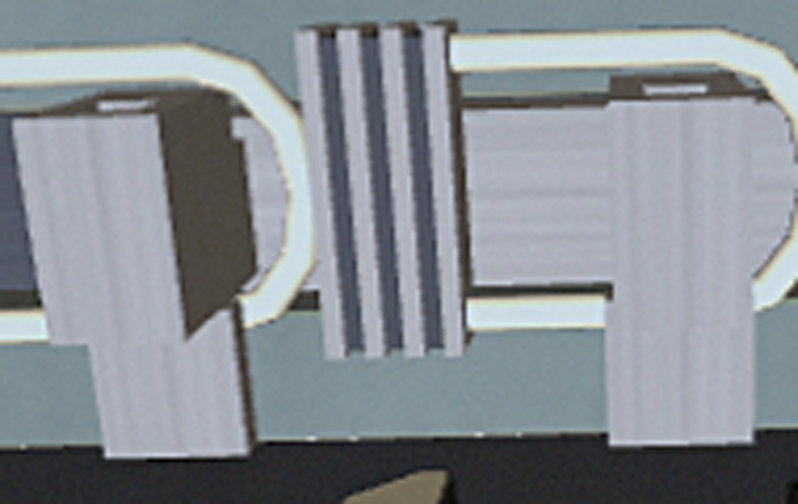

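View pics/w7b.png

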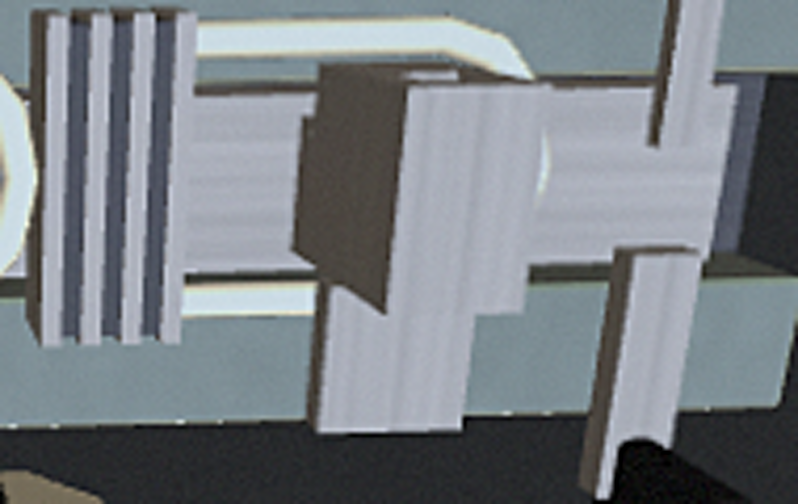

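```bash
cat > m.py <<'E'
from h import *
c=pickle.load(open('w7.pkl','rb'))
def P(px,x0,z): return plane(c,(x0+(px[0]+.5)/4.2-.5,125+(px[1]+.5)/4.2-.5),z)
for n,x0,L in [('p3',175,[(14,116),(157,114),(49,343),(187,341)]),('p1',365,[(410,86),(551,84),(386,314),(525,313)]),('p2',175,[(611,98),(754,98)])]:
    q=np.array([P(p,x0,.106) for p in L]); print(n,np.round(q[:,:2],4).tolist(), np.round(q.mean(0),4))
for n,x0,L in [('l3',175,[(105,458),(250,456)]),('l1',365,[(317,432),(462,430)]),('l2',175,[(609,445),(753,443)])]:
    q=np.array([P(p,x0,.077) for p in L]); print(n,np.round(q[:,:2],4).tolist(), np.round(q.mean(0),4))
E
python3 m.py
```

```text
p3 [[0.6449, -0.0283], [0.6443, -0.0622], [0.5891, -0.028], [0.5887, -0.0623]] [ 0.6167 -0.0452  0.106 ]
p1 [[0.6443, -0.3071], [0.644, -0.3404], [0.5889, -0.3069], [0.5883, -0.3415]] [ 0.6164 -0.324   0.106 ]
p2 [[0.6449, -0.1682], [0.644, -0.2014]] [ 0.6445 -0.1848  0.106 ]
l3 [[0.5463, -0.0245], [0.5459, -0.0651]] [ 0.5461 -0.0448  0.077 ]
l1 [[0.5464, -0.3041], [0.5458, -0.3446]] [ 0.5461 -0.3244  0.077 ]
l2 [[0.5465, -0.1645], [0.546, -0.2042]] [ 0.5463 -0.1844  0.077 ]
```

arm_command:
  commands: "0 0 0 -2 4 1 0; 0 0 0 -4 8 2 0; 0 0 0 -6 12 2 0; 0 0 0 -8 16 2 0; 0 0 0 -10 20 2 0;0 0 0 -12 24 2 0;0 0 0 -14 28 2 0;0 0 0 -16 32 2 0;0 0 0 -17 36 2 0;0 0 0 -18 40 2 0;0 0 0 -18 43 2 0;0 0 0 -18 45 2 0;0 0 0 -18 45 2 0;0 0 0 -18 45 2 0;0 0 0 -18 45 2 0"

```text
time: 16.25
tcp_pos: [0.4203, 0.2796, 0.2856]
orientation: [180.0, -0.0, -1.6]
contact_force: [-0.4, 0.4, -0.2]
width: 0.503
```

Run:
```python
from h import *
c=cap('wrist','w8.png'); pickle.dump(c,open('w8.pkl','wb'))
```

```text
(no output)
```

View pics/w8.png

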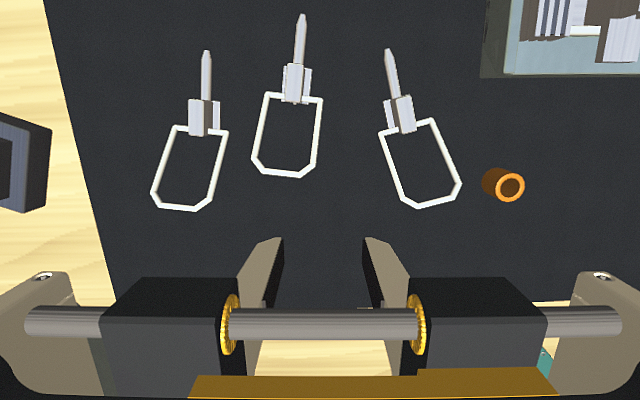

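Run:
```python
from h import *
c=pickle.load(open('w8.pkl','rb'))
t=c['image'][:,:,::-1]
a=cv2.resize(t[40:145,370:450],None,fx=5,fy=5,interpolation=cv2.INTER_CUBIC)
b=cv2.resize(t[5:110,265:345],None,fx=5,fy=5,interpolation=cv2.INTER_CUBIC)
cv2.imwrite('pics/w8a.png',np.hstack([a,b]))
d=cv2.resize(t[40:145,170:250],None,fx=5,fy=5,interpolation=cv2.INTER_CUBIC)
cv2.imwrite('pics/w8b.png',d)
```

```text
(no output)
```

View pics/w8a.png

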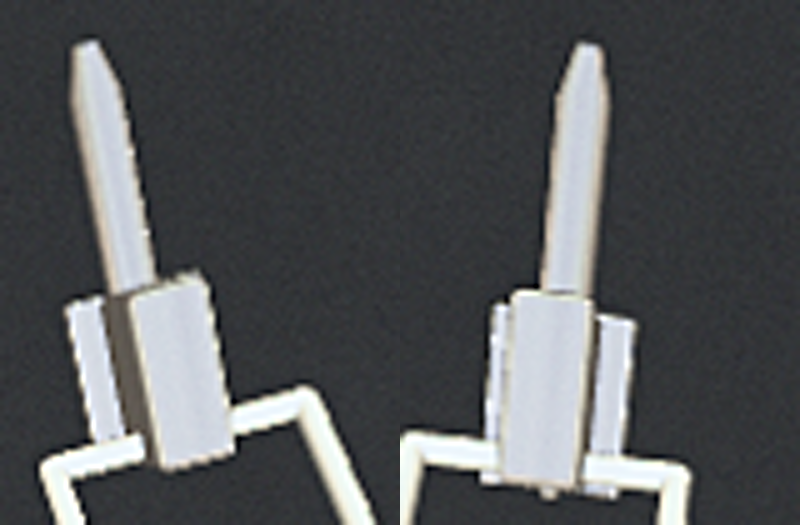

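View pics/w8b.png

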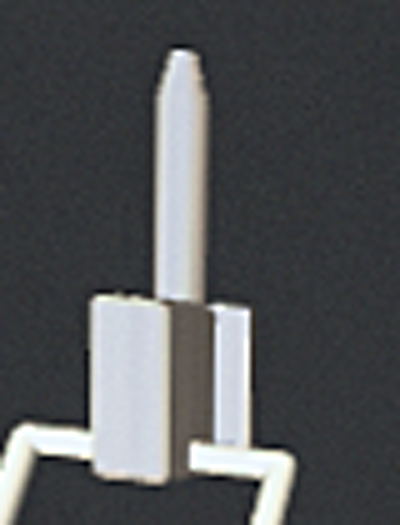

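Run:
```python
from h import *
c=pickle.load(open('w8.pkl','rb'))
for n,x0,y0,L,tip in [('A',370,40,[(133,292),(203,275),(165,468),(233,450)],(88,42)),('B',265,5,[(112,293),(190,297),(100,482),(178,487)],(188,45)),('C',170,40,[(92,297),(168,303),(92,476),(166,482)],(181,52))]:
    f=lambda p,z: plane(c,(x0+(p[0]+.5)/5-.5,y0+(p[1]+.5)/5-.5),z)
    q=np.array([f(p,.042) for p in L]); T=f(tip,.0065)
    m=q.mean(0); d=(q[0]+q[1]-q[2]-q[3])/2; 
    yaw=np.degrees(np.arctan2(d[1],d[0])); u=d/np.linalg.norm(d)
    w=np.linalg.norm(q[0]-q[1]),np.linalg.norm(d)
    cen=m+8*u*.001; d2=T-cen
    print(n,'cen',np.round(cen,4),'yaw',round(yaw,2),'dims',np.round(w,4),'tip',np.round(T,4),'yawtip',round(np.degrees(np.arctan2(d2[1],d2[0])),2),np.linalg.norm(d2[:2]))
print(bot.sense()['qpos'])
```

```text
A cen [0.5011 0.1789 0.042 ] yaw 12.92 dims [0.017  0.0424] tip [0.5733 0.1955 0.0065] yawtip 12.92 0.07407958650734053
B cen [0.5404 0.3107 0.042 ] yaw -6.85 dims [0.0181 0.0423] tip [0.6146 0.3001 0.0065] yawtip -8.13 0.07502291639988103
C cen [0.5042 0.4323 0.042 ] yaw -8.41 dims [0.0183 0.0426] tip [0.5778 0.4232 0.0065] yawtip -7.02 0.07410626088104169
[ 3.07377193e+01 -1.53043531e+01  9.94672898e+01 -8.36708768e-03
  9.58266706e+01  1.22314319e+02]
```

arm_command:
  commands: "0 0 0.1 3 -4 -3 0.1; 0 0 0.2 6 -8 -6 0.1; 0 0 0.255 8.1 -10.1 -9 0.1; 0 0 0.255 8.1 -10.1 -12 0.1; 0 0 0.255 8.1 -10.1 -15 0.1;0 0 0.255 8.1 -10.1 -15 0.1;0 0 0.255 8.1 -10.1 -15 0.1"

```text
time: 17.0
tcp_pos: [0.5011, 0.1791, 0.1366]
orientation: [-180.0, -0.0, 13.1]
contact_force: [0.1, -0.1, 0.3]
width: 0.547
```

Run:
```python
from h import *
c=cap('wrist','w9.png'); pickle.dump(c,open('w9.pkl','wb'))
```

```text
(no output)
```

View pics/w9.png

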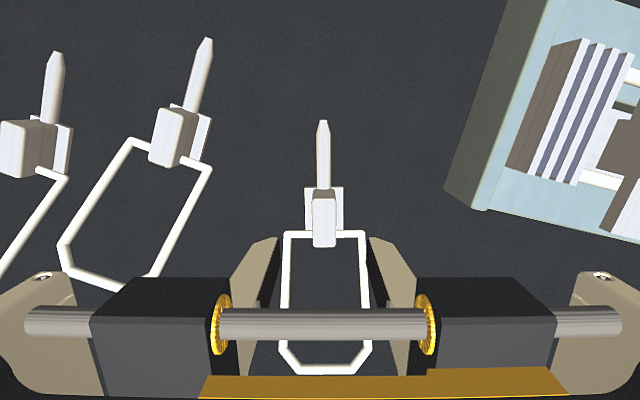

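arm_command:
  commands: "0 0 0 0 0 -3 0.1;0 0 0 0 0 -6 0.1;0 0 0 0 0 -8 0.1;0 0 0 0 0 -9.5 0.1;0 0 0 0 0 -10.2 0.1;0 0 0 0 0 -10.2 0.1;0 0 0 0 0 -10.2 0.1"

```text
time: 17.75
tcp_pos: [0.5015, 0.1797, 0.0349]
orientation: [-180.0, -0.1, 13.1]
contact_force: [-0.3, -0.6, 0.1]
width: 0.547
```

arm_command:
  commands: "0 0 0 0 0 0 -1;0 0 0 0 0 0 -1;0 0 0 0 0 0 -1;0 0 0 0 0 0 -1;0 0 0 0 0 0 -1;0 0 0 0 0 0 -1;0 0 0 0 0 0 -1;0 0 0 0 0 0 -1"
  newtons: 45

```text
time: 18.55
tcp_pos: [0.501, 0.1795, 0.0338]
orientation: [180.0, -0.0, 13.1]
contact_force: [1.0, -1.2, 4.3]
width: 0.215
```

arm_command:
  commands: "0 0 0 0 0 3 -1;0 0 0 0 0 7 -1;0 0 0 0 0 11 -1;0 0 -0.04 0 -2 14 -1;0 0 -0.08 -1 -6 16 -1;0 0 -0.12 -2 -10 16 -1;0 0 -0.16 -3 -14 16 -1;0 0 -0.2 -3 -18 16 -1;0 0 -0.229 -3 -22 16 -1;0 0 -0.229 -3 -26 16 -1;0 0 -0.229 -3 -30 16 -1;0 0 -0.229 -3 -34 16 -1;0 0 -0.229 -3 -38 16 -1;0 0 -0.229 -3 -42 15 -1;0 0 -0.229 -3 -46 13 -1;0 0 -0.229 -3 -49 10 -1;0 0 -0.229 -3 -50.3 9 -1;0 0 -0.229 -3 -50.3 9 -1;0 0 -0.229 -3 -50.3 9 -1"

```text
time: 20.45
tcp_pos: [0.4711, -0.3229, 0.1241]
orientation: [-180.0, -0.0, -0.0]
contact_force: [0.2, 0.5, -2.7]
width: 0.213
```

Run:
```python
from h import *
c=cap('wrist','w10.png'); pickle.dump(c,open('w10.pkl','wb'))
cap('side','s10.png')
```

```text
(no output)
```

View pics/w10.png

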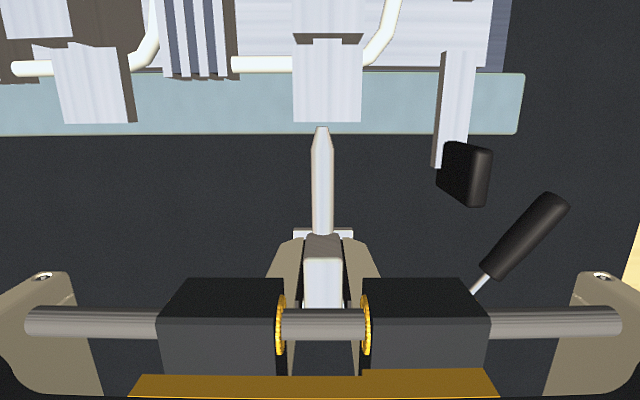

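View pics/s10.png

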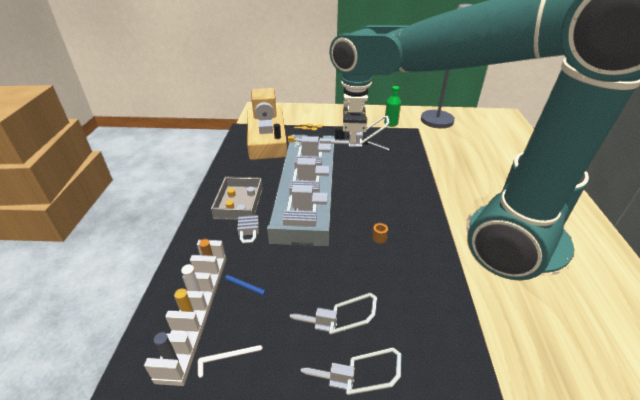

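Run:
```python
from h import *
c=pickle.load(open('w10.pkl','rb'))
t=c['image'][:,:,::-1]
cv2.imwrite('pics/w10z.png',cv2.resize(t[20:240,270:400],None,fx=2.7*2,fy=2.7,interpolation=cv2.INTER_CUBIC))
im=c['image'].astype(int).sum(2)//3
for r in (45,60,90,115): print(r,im[r,286:300],im[r,354:368])
for r in (132,160,190,220): print(r,im[r,306:340])
```

```text
45 [218 217 218 217 218 218 219 220 222 223 214 214 218 219] [217 218 218 217 228 222 219 218 219 218 217 213 193 220]
60 [246 246 246 247 247 247 229 218 222 220 219 220 220 221] [220 221 220 222 222 221 217 216 220 250 247 246 245 245]
90 [176 177 176 178 178 175 190 217 224 222 219 219 219 220] [219 219 222 223 222 221 223 212 170 179 178 179 179 177]
115 [175 177 175 178 177 175 169 200 221 224 220 218 219 219] [221 221 223 221 221 221 227 172 176 176 177 176 176 176]
132 [172 174 171 173 175 173 177 175 150 144 168 200 214 220 221 221 221 218
 218 219 210 199 188 144 169 178 175 175 173 175 174 174 173 172]
160 [ 52  56  52  49  60 144 185 188 197 206 220 220 219 218 218 216 217 217
 217 217 217 218 217 209 202 193 193 148  67  52  50  54  55  54]
190 [ 52  53  55  55  41 111 186 196 199 207 218 224 220 219 216 215 215 216
 217 218 219 217 216 209 203 193 183 134  65  51  56  58  58  55]
220 [ 58  54  58  55  48  57 154 204 205 205 212 221 224 220 217 214 214 218
 217 218 219 218 217 206 196 180 172 111  57  53  55  53  52  53]
```

View pics/w10z.png

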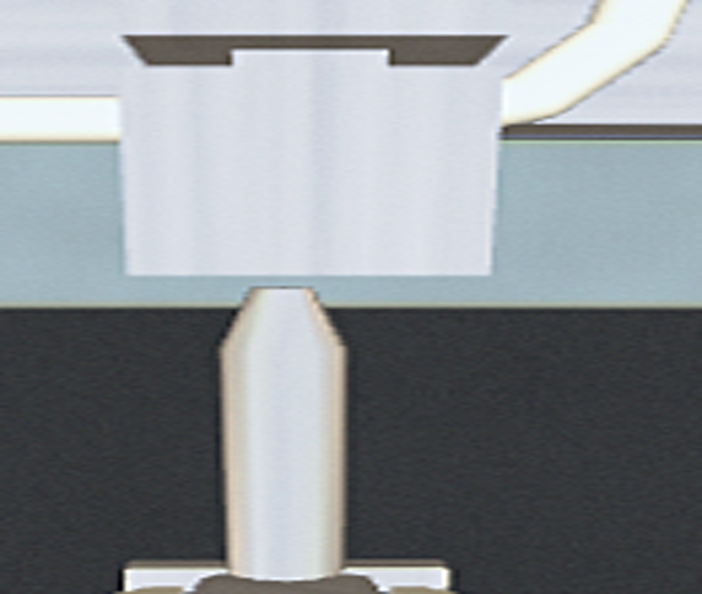

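Run:
```python
from h import *
c=pickle.load(open('w10.pkl','rb'))
for p,z in [((293.0,115),.077),((361,115),.077),((292,90),.077),((361.8,90),.077),((322.2,74),.0965),((319.5+2,132),.0965),((321.7,160),.0965),((321.9,190),.0965),((322.1,220),.0965)]: print(p,np.round(plane(c,p,z),4))
for p in [(292.9,32),(364,32)]: print(np.round(plane(c,p,.106),4))
```

```text
(293.0, 115) [ 0.5496 -0.3044  0.077 ]
(361, 115) [ 0.5496 -0.3446  0.077 ]
(292, 90) [ 0.5636 -0.3042  0.077 ]
(361.8, 90) [ 0.5636 -0.3446  0.077 ]
(322.2, 74) [ 0.5703 -0.3217  0.0965]
(321.5, 132) [ 0.5411 -0.3213  0.0965]
(321.7, 160) [ 0.526  -0.3214  0.0965]
(321.9, 190) [ 0.5089 -0.3215  0.0965]
(322.1, 220) [ 0.4907 -0.3216  0.0965]
[ 0.5878 -0.308   0.106 ]
[ 0.5878 -0.3413  0.106 ]
```

arm_command:
  commands: "0 0 0 0 -0.2 -0.6 -1;0 0 0 0 -0.3 -1.17 -1;0 0 0 1 -0.3 -1.17 -1;0 0 0 2 -0.3 -1.17 -1;0 0 0 3 -0.3 -1.17 -1;0 0 0 3.6 -0.3 -1.17 -1;0 0 0 3.6 -0.3 -1.17 -1"

```text
time: 21.25
tcp_pos: [0.5078, -0.3264, 0.1119]
orientation: [-180.0, 0.0, 0.0]
contact_force: [0.0, 0.7, -3.9]
width: 0.212
```

Run:
```python
from h import *
c=cap('wrist','w11.png'); pickle.dump(c,open('w11.pkl','wb'))
t=c['image'][:,:,::-1]
cv2.imwrite('pics/w11z.png',cv2.resize(t[0:240,240:420],None,fx=4,fy=2.5,interpolation=cv2.INTER_CUBIC))
```

```text
(no output)
```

View pics/w11z.png

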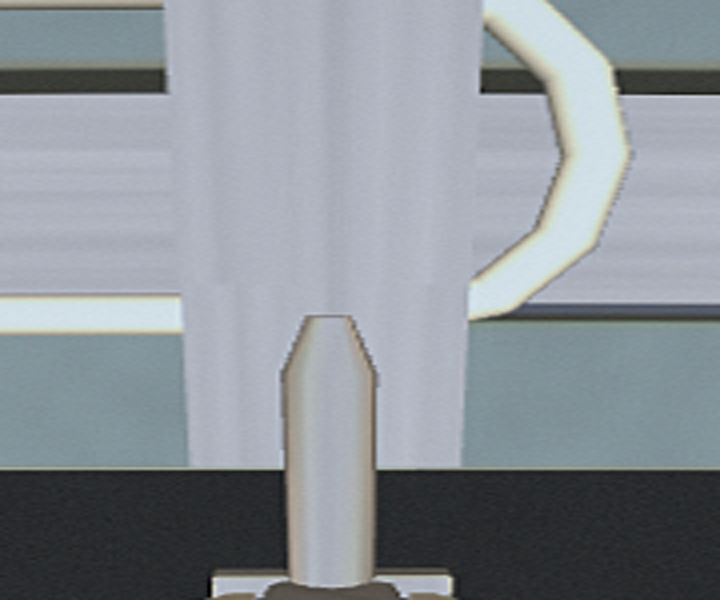

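Run:
```python
from h import *
c=pickle.load(open('w11.pkl','rb'))
g=c['image'].astype(int).sum(2)//3
for r in (150,180): print(r,g[r,280:296],g[r,348:364],g[r,305:342])
for r in (20,60,100): print(r,g[r,275:290],g[r,350:368])
for p,z in [((286.5,150),.077),((356.5,150),.077),((287,180),.077),((355.5,180),.077),((322.3,180),.085),((322.3,220),.085)]: print(p,np.round(plane(c,p,z),4))
```

```text
150 [144 143 146 145 142 138 174 183 181 178 178 183 183 181 182 186] [182 180 180 184 181 180 181 185 157 143 145 145 144 144 144 142] [184 185 183 184 194 114 116 146 150 156 164 179 179 177 178 175 173 175
 176 177 179 177 177 176 168 164 156 156 104 145 187 186 183 183 186 185
 188]
180 [144 144 146 145 144 142 142 167 181 181 180 177 178 179 180 185] [181 181 182 182 180 182 186 153 141 141 141 142 141 143 143 143] [182 182 184 185 185 191 106 144 156 161 165 176 184 178 177 173 175 175
 174 179 178 178 175 176 168 161 155 150  89 183 187 185 182 185 187 187
 192]
20 [141 141 141 140 139 141 161 183 179 179 180 184 179 181 180] [182 183 182 181 177 177 177 179 181 176 156 139 142 143 144 141 129 100]
60 [182 182 182 183 181 183 181 182 179 178 180 183 182 184 183] [181 181 181 180 178 179 181 178 180 178 177 179 177 176 176 179 181 180]
100 [177 175 176 177 178 177 174 175 175 179 180 181 182 184 183] [182 181 180 178 180 182 183 183 175 172 174 174 174 173 175 180 129 147]
(286.5, 150) [ 0.5673 -0.3048  0.077 ]
(356.5, 150) [ 0.5673 -0.3447  0.077 ]
(287, 180) [ 0.5497 -0.3045  0.077 ]
(355.5, 180) [ 0.5498 -0.3446  0.077 ]
(322.3, 180) [ 0.5516 -0.3252  0.085 ]
(322.3, 220) [ 0.5278 -0.3252  0.085 ]
```

arm_command:
  commands: "0 0 0 0.5 0.05 0 -1;0 0 0 1 0.05 0 -1;0 0 0 1.5 0.05 0 -1;0 0 0 2 0.05 0 -1;0 0 0 2.5 0.05 0 -1;0 0 0 2.5 0.05 0 -1"

```text
time: 21.9
tcp_pos: [0.5325, -0.326, 0.1119]
orientation: [-180.0, -0.0, 0.0]
contact_force: [-0.5, -0.2, -4.3]
width: 0.211
```

No resistance; the tip is in the hole. Continue to the seat.

arm_command:
  commands: "0 0 0 0.6 0 0 -1;0 0 0 1.2 0 0 -1;0 0 0 1.8 0 0 -1;0 0 0 2.4 0 0 -1;0 0 0 3 0 0 -1;0 0 0 3.5 0 0 -1;0 0 0 3.5 0 0 -1"

```text
time: 22.6
tcp_pos: [0.5675, -0.3259, 0.1118]
orientation: [-180.0, 0.0, 0.0]
contact_force: [-0.4, 0.4, -4.2]
width: 0.212
```

arm_command:
  commands: "0 0 0 0.2 0 0 -1;0 0 0 0.4 0 0 -1;0 0 0 0.6 0 0 -1;0 0 0 0.7 0 0 -1;0 0 0 0.7 0 0 -1"

```text
time: 23.1
tcp_pos: [0.574, -0.326, 0.112]
orientation: [180.0, -0.0, -0.0]
contact_force: [-0.2, 0.8, -3.5]
width: 0.21
```

arm_command:
  commands: "0 0 0 0.1 0 0 -1;0 0 0 0.2 0 0 -1;0 0 0 0.25 0 0 -1;0 0 0 0.25 0 0 -1;0 0 0 0.25 0 0 -1"

```text
time: 23.6
tcp_pos: [0.575, -0.326, 0.112]
orientation: [-180.0, 0.2, -0.0]
contact_force: [-14.5, 2.2, 3.8]
width: 0.213
```

arm_command:
  commands: "0 0 0 -0.1 0 -0.1 -1;0 0 0 -0.15 0 -0.12 -0.2;0 0 0 -0.15 0 -0.12 -0.2;0 0 0 -0.15 0 -0.12 -0.2;0 0 0 -0.15 0 -0.12 -0.2;0 0 0 -0.15 0 -0.12 -0.2;0 0 0 -0.15 0 2 -0.2;0 0 0 -0.15 0 5 -0.2;0 0 0 -0.15 0 9 -0.2;0 0 0 -0.15 0 13 -0.2;0 0 0 -0.15 0 16 -0.2;0 0 0 -0.15 0 16 -0.2;0 0 0 -0.15 0 16 -0.2"

```text
time: 24.9
tcp_pos: [0.575, -0.326, 0.2722]
orientation: [180.0, -0.0, -0.0]
contact_force: [-0.3, 0.3, -0.0]
width: 0.402
```

Run:
```python
from h import *
c=cap('wrist','w12.png'); pickle.dump(c,open('w12.pkl','wb'))
s=cap('side','s12.png'); pickle.dump(s,open('s12.pkl','wb'))
cv2.imwrite('pics/s12z.png',cv2.resize(s['image'][90:250,230:420,::-1],None,fx=4,fy=3.7,interpolation=cv2.INTER_CUBIC))
```

```text
(no output)
```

View pics/w12.png

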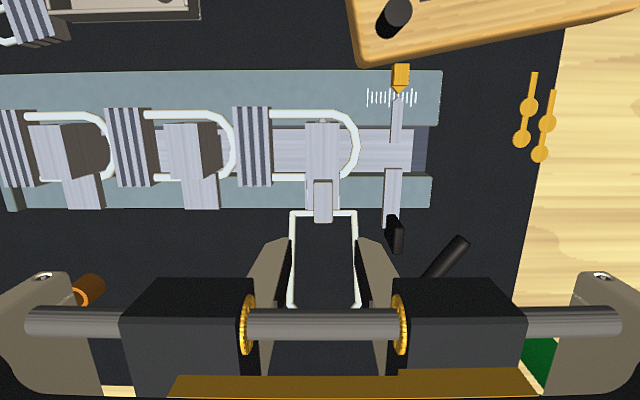

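View pics/s12z.png

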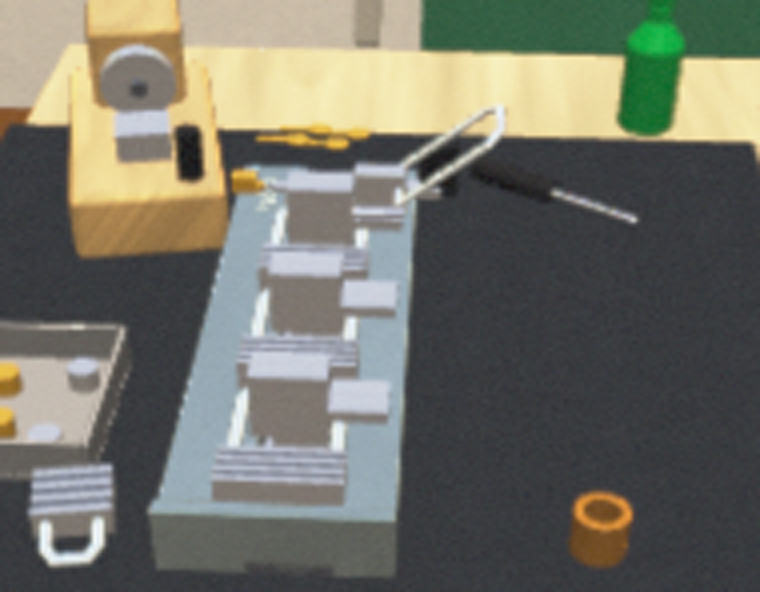

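arm_command:
  commands: "0 0 0.14 -2 0 0 -1;0 0 0.28 -4 0 0 -1;0 0 0.42 -6 0 0 -1;0 0 0.56 -8 0 0 -1;0 0 0.7 -10 0 0 -1;0 0 0.84 -12 0 0 -1;0 0 0.98 -14 0 0 -1;0 0 1.12 -15 0.1 0 -1;0 0 1.26 -15 0.1 -1 -1;0 0 1.4 -15 0.1 -4 -1;0 0 1.54 -15 0.1 -7 -1;0 0 1.57 -15 0.1 -9.2 -1;0 0 1.57 -15 0.1 -9.2 -1;0 0 1.57 -15 0.1 -9.2 -1"

```text
time: 26.4
tcp_pos: [0.4248, -0.3249, 0.1798]
orientation: [-179.9, -0.0, 89.9]
contact_force: [-0.2, -0.5, 0.1]
width: 0.003
```

Run:
```python
from h import *
s=cap('side','s13.png')
cv2.imwrite('pics/s13z.png',cv2.resize(s['image'][40:200,250:450,::-1],None,fx=4,fy=3.7,interpolation=cv2.INTER_CUBIC))
cap('wrist','w13.png')
```

```text
(no output)
```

View pics/s13z.png

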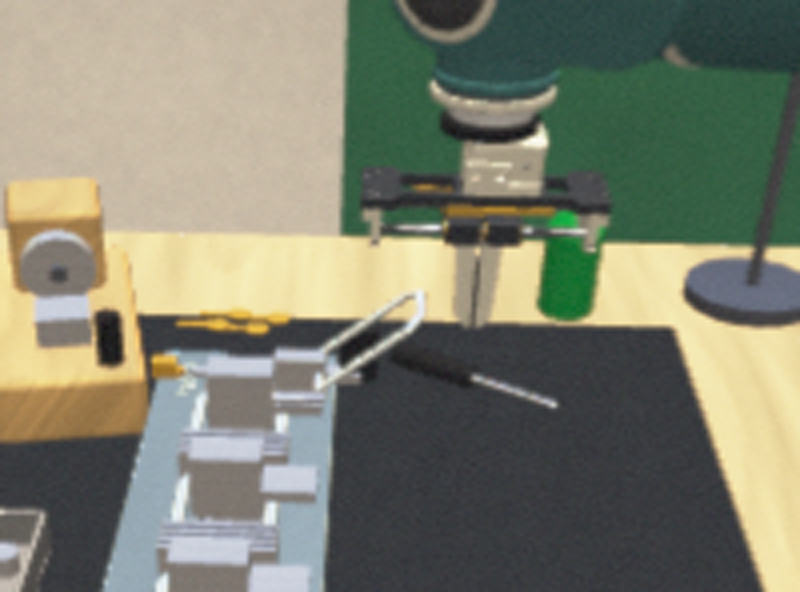

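View pics/w13.png

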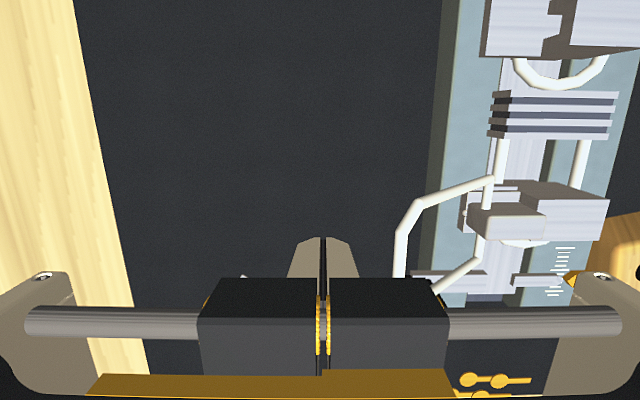

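arm_command:
  commands: "0 0 0 1 0 0 -1;0 0 0 2 0 0 -1;0 0 0 2.6 0 0 -1;0 0 0 3.2 0 0.2 -1;0 0 0 3.8 0 0.4 -1;0 0 0 4.4 0 0.6 -1;0 0 0 5 0 0.8 -1;0 0 0 5.6 0 1 -1;0 0 0 6.2 0 1.2 -1;0 0 0 6.8 0 1.4 -1;0 0 0 7.4 0 1.5 -1;0 0 0 8 0 1.5 -1"

```text
time: 27.7
tcp_pos: [0.5056, -0.3249, 0.195]
orientation: [180.0, -0.0, 89.9]
contact_force: [-2.5, 0.7, 2.5]
width: 0.003
```

Run:
```python
from h import *
s=cap('side','s14.png')
cv2.imwrite('pics/s14z.png',cv2.resize(s['image'][40:200,250:450,::-1],None,fx=4,fy=3.7,interpolation=cv2.INTER_CUBIC))
```

```text
(no output)
```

View pics/s14z.png

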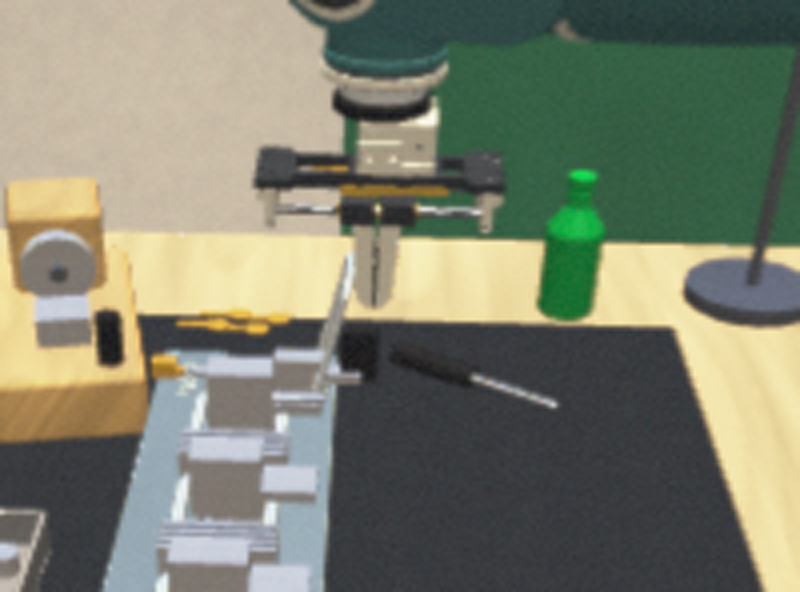

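Working as planned. Continue over the middle.

arm_command:
  commands: "0 0 0 0.7 0 0 -1;0 0 0 1.4 0 0 -1;0 0 0 2.1 0 0 -1;0 0 0 2.8 0 0 -1;0 0 0 3.5 0 0 -1;0 0 0 4.2 0 0 -1;0 0 0 4.9 0 0 -1;0 0 0 5.6 0 0 -1;0 0 0 6.3 0 0 -1;0 0 0 7 0 0 -1;0 0 0 7.7 0 0 -1;0 0 0 8.4 0 0 -1;0 0 0 9 0 0 -1;0 0 0 9.5 0 0 -1;0 0 0 9.5 0 0 -1"

```text
time: 29.25
tcp_pos: [0.6004, -0.3249, 0.1948]
orientation: [-180.0, -0.0, 90.0]
contact_force: [-1.0, -0.9, -0.1]
width: 0.006
```

Run:
```python
from h import *
s=cap('side','s15.png')
cv2.imwrite('pics/s15z.png',cv2.resize(s['image'][40:200,250:450,::-1],None,fx=4,fy=3.7,interpolation=cv2.INTER_CUBIC))
```

```text
(no output)
```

View pics/s15z.png

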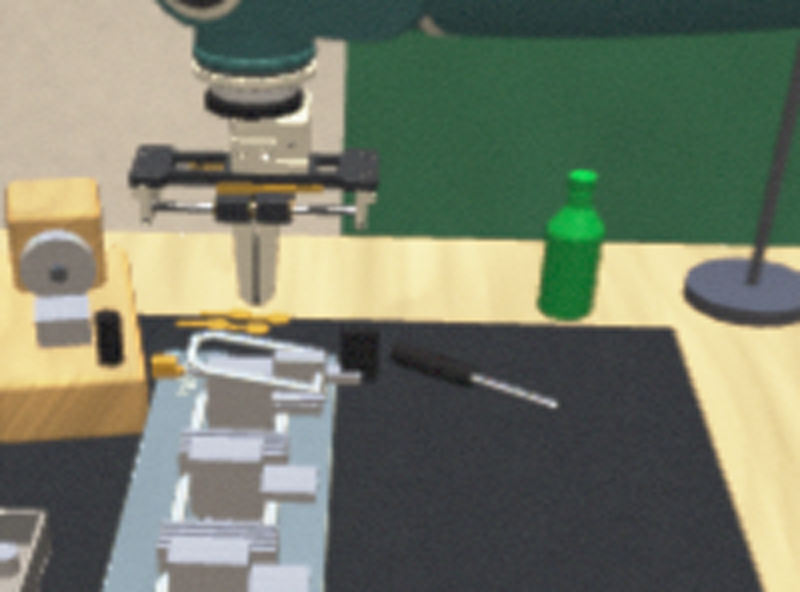

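arm_command:
  commands: "0 0 -0.14 0 0 2 0;0 0 -0.28 0 1 5 0;0 0 -0.42 0 2 7 0;0 0 -0.56 0 2 7 0;0 0 -0.7 0 2 7 0;0 0 -0.84 0 2 7 0;0 0 -0.98 0 2 7 0;0 0 -1.12 0 2 7 0;0 0 -1.26 0 2 7 0;0 0 -1.4 0 2 7 0;0 0 -1.54 0 2 7 0;0 0 -1.57 0 2 7 0;0 0 -1.57 0 2 7 0"

```text
time: 30.6
tcp_pos: [0.5997, -0.305, 0.265]
orientation: [180.0, -0.0, 0.1]
contact_force: [-0.0, -0.2, 0.4]
width: 0.497
```

Run:
```python
from h import *
s=cap('side','s16.png')
cv2.imwrite('pics/s16z.png',cv2.resize(s['image'][110:190,270:390,::-1],None,fx=6.5,fy=6.5,interpolation=cv2.INTER_CUBIC))
c=cap('wrist','w16.png');pickle.dump(c,open('w16.pkl','wb'))
```

```text
(no output)
```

View pics/s16z.png

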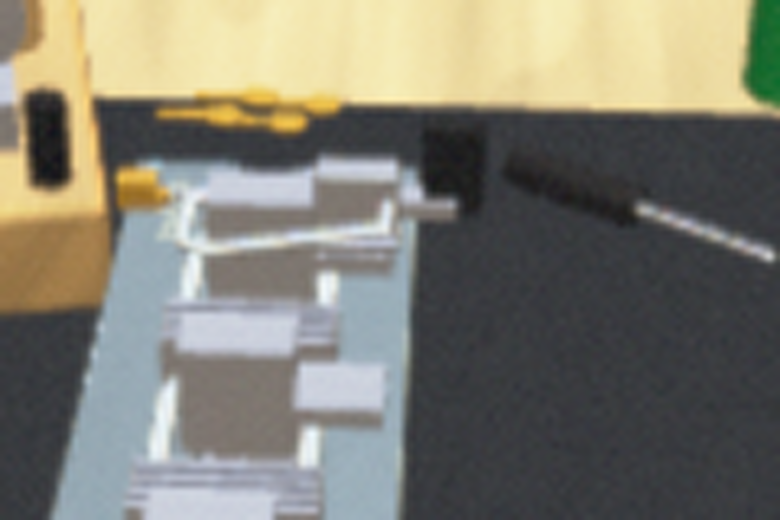

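View pics/w16.png

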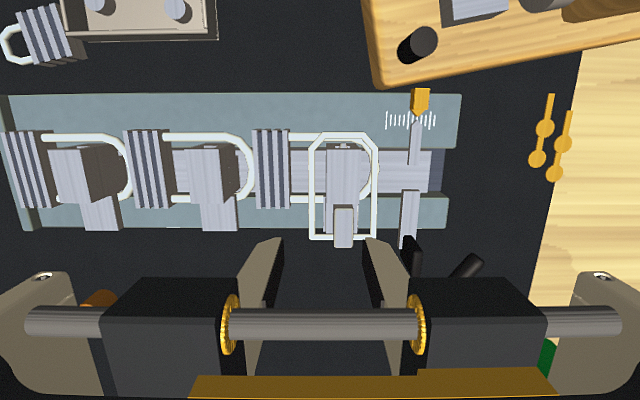

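Run:
```python
from h import *
c=pickle.load(open('w16.pkl','rb'))
cv2.imwrite('pics/w16z.png',cv2.resize(c['image'][80:170,370:470,::-1],None,fx=6.5,fy=6.5,interpolation=cv2.INTER_CUBIC))
```

```text
(no output)
```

View pics/w16z.png

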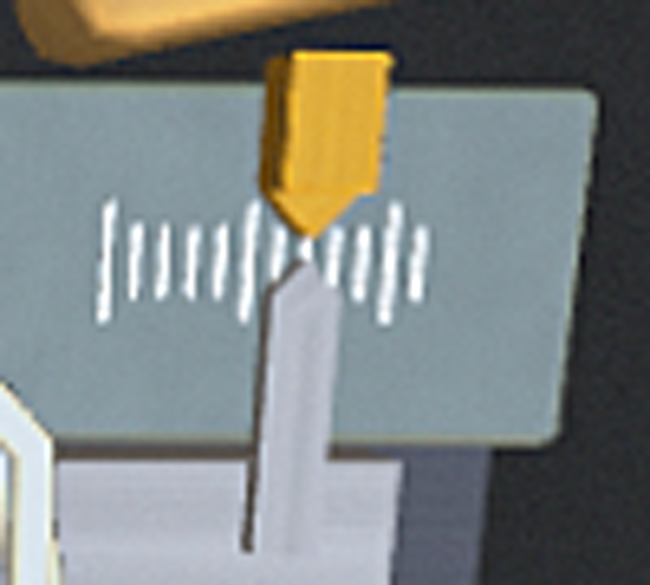

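arm_command:
  commands: "0 0 0 -1 4 1 0;0 0 0 -2 8 1 0;0 0 0 -3 12 1 0;0 0 0 -4 16 1 0;0 0 0 -5 20 1 0;0 0 0 -6 24 1 0;0 0 0 -7 28 1 0;0 0 0 -8 32 1 0;0 0 0 -9 36 1 0;0 0 0 -10 40 1 0;0 0 0 -11 44 1 0;0 0 0 -12 48 1 0;0 0 0 -13 52 1 0;0 0 0 -14 56 1 0;0 0 0 -15 60 1 0;0 0 -0.07 -15 63.5 1 0;0 0 -0.134 -15 63.5 1 0.1;0 0 -0.134 -15 63.5 1 0.1;0 0 -0.134 -15 63.5 1 0.1"

```text
time: 32.6
tcp_pos: [0.4499, 0.3297, 0.275]
orientation: [180.0, -0.0, -7.5]
contact_force: [0.5, -0.6, 0.0]
width: 0.55
```

Run:
```python
from h import *
c=cap('wrist','w17.png');pickle.dump(c,open('w17.pkl','wb'))
```

```text
(no output)
```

View pics/w17.png

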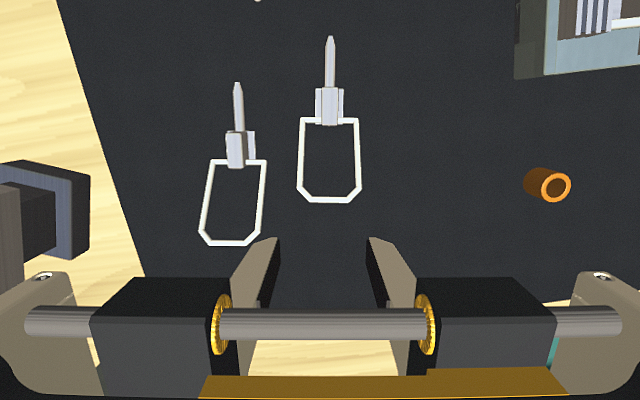

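Run:
```python
from h import *
c=pickle.load(open('w17.pkl','rb'))
print(proj(c,[[0.5404,.3107,.042],[0.6146,.3001,.0065],[.5042,.4323,.042],[.5778,.4232,.0065]]))
t=c['image'][:,:,::-1]
a=cv2.resize(t[30:135,290:370],None,fx=5,fy=5,interpolation=cv2.INTER_CUBIC)
b=cv2.resize(t[75:180,205:285],None,fx=5,fy=5,interpolation=cv2.INTER_CUBIC)
cv2.imwrite('pics/w17z.png',np.hstack([a,b]))
```

```text
[[329.65487659  99.36501554]
 [330.05764929  35.34808565]
 [233.62948106 144.50597394]
 [236.34509574  81.77110038]]
```

View pics/w17z.png

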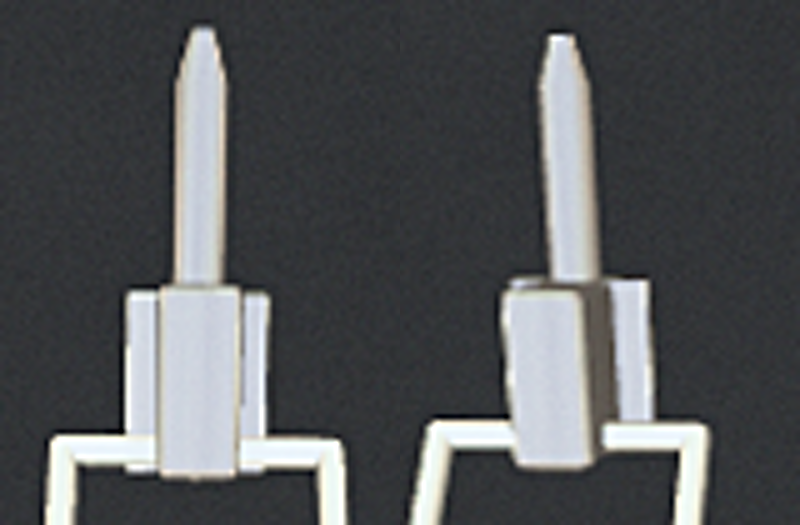

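```bash
cat > pin.py <<'E'
from h import *
def pin(c,x0,y0,L,tip,s=5.):
    f=lambda p,z: plane(c,(x0+(p[0]+.5)/s-.5,y0+(p[1]+.5)/s-.5),z)
    q=np.array([f(p,.042) for p in L]); T=f(tip,.0065)
    m=q.mean(0); d=(q[0]+q[1]-q[2]-q[3])/2; u=d/np.linalg.norm(d); cen=m+.008*u; d2=T-cen
    print('cen',np.round(cen,4),'yaw',round(np.degrees(np.arctan2(d[1],d[0])),2),'dims',np.round((np.linalg.norm(q[0]-q[1]),np.linalg.norm(d)),4),'tip',np.round(T,4),'yawtip',round(np.degrees(np.arctan2(d2[1],d2[0])),2),np.linalg.norm(d2[:2]))
E
python3 - <<'E'
from pin import *
c=pickle.load(open('w17.pkl','rb'))
pin(c,290,30,[(160,290),(240,290),(157,474),(238,474)],(203,30))
pin(c,205,75,[(107,290),(182,290),(115,462),(190,464)],(163,35))
E
```

```text
cen [0.5407 0.3109 0.042 ] yaw -7.98 dims [0.0184 0.0412] tip [0.6143 0.3    0.0065] yawtip -8.46 0.07438402172174727
cen [0.5053 0.4316 0.042 ] yaw -9.48 dims [0.018  0.0419] tip [0.5779 0.4221 0.0065] yawtip -7.48 0.07318333605650422
```

arm_command:
  commands: "0 0 -0.012 3 -0.6 -3 0.1;0 0 -0.012 6 -1.3 -7 0.1;0 0 -0.012 9.1 -1.9 -11 0.1;0 0 -0.012 9.1 -1.9 -15 0.1;0 0 -0.012 9.1 -1.9 -18 0.1;0 0 -0.012 9.1 -1.9 -21 0.1;0 0 -0.012 9.1 -1.9 -23 0.1;0 0 -0.012 9.1 -1.9 -24.1 0.1;0 0 -0.012 9.1 -1.9 -24.1 0.1;0 0 -0.012 9.1 -1.9 -24.1 0.1;0 0 -0.012 9.1 -1.9 -24.1 -1;0 0 -0.012 9.1 -1.9 -24.1 -1;0 0 -0.012 9.1 -1.9 -24.1 -1;0 0 -0.012 9.1 -1.9 -24.1 -1;0 0 -0.012 9.1 -1.9 -24.1 -1;0 0 -0.012 9.1 -1.9 -24.1 -1;0 0 -0.012 9.1 -1.9 -24.1 -1;0 0 -0.012 9.1 -1.9 -24.1 -1"

```text
time: 34.45
tcp_pos: [0.541, 0.311, 0.0342]
orientation: [-180.0, -0.0, -8.4]
contact_force: [-1.2, -1.6, 5.5]
width: 0.213
```

arm_command:
  commands: "0 0 0 0 0 3 -1;0 0 0 0 0 7 -1;0 0 0 0 0 11 -1;0 0 0.03 -1 -2 14 -1;0 0 0.06 -2 -6 16 -1;0 0 0.09 -3 -10 16 -1;0 0 0.12 -4 -14 16 -1;0 0 0.147 -5 -18 16 -1;0 0 0.147 -6 -22 16 -1;0 0 0.147 -7 -26 16 -1;0 0 0.147 -7 -30 16 -1;0 0 0.147 -7 -34 16 -1;0 0 0.147 -7 -38 16 -1;0 0 0.147 -7 -42 15 -1;0 0 0.147 -7 -46 13 -1;0 0 0.147 -7 -49 10 -1;0 0 0.147 -7 -49.7 9 -1;0 0 0.147 -7 -49.7 9 -1;0 0 0.147 -7 -49.7 9 -1"

```text
time: 36.35
tcp_pos: [0.4711, -0.1854, 0.1245]
orientation: [-180.0, -0.0, 0.1]
contact_force: [0.0, 0.2, -3.7]
width: 0.212
```

Run:
```python
from h import *
c=cap('wrist','w18.png'); pickle.dump(c,open('w18.pkl','wb'))
t=c['image'][:,:,::-1]
cv2.imwrite('pics/w18z.png',cv2.resize(t[20:240,250:400],None,fx=4.8,fy=2.7,interpolation=cv2.INTER_CUBIC))
g=c['image'].astype(int).sum(2)//3
for r in (90,115): print(r,g[r,282:304],g[r,350:372])
for r in (135,160,190,220): print(r,g[r,306:340])
```

```text
90 [175 177 178 177 178 172 189 214 221 218 215 214 217 217 221 221 222 220
 221 216 214 215] [220 217 219 220 218 220 222 205 171 174 175 176 174 174 176 173 177 174
 177 175 176 174]
115 [178 177 178 177 175 178 173 198 218 220 217 214 214 219 219 223 221 220
 220 218 216 216] [220 219 219 218 218 220 213 176 173 176 177 177 178 176 177 175 173 176
 176 176 175 177]
135 [ 49  48  51  50  48  48  39  35 143 175 193 202 214 219 219 218 217 217
 214 213 217 203 197 200 116  51  43  47  50  48  45  46  47  41]
160 [ 55  57  57  49  58 134 183 187 190 201 216 219 216 214 215 211 214 213
 215 215 215 216 214 209 197 193 191 149  67  47  55  51  52  55]
190 [ 54  55  55  52  44  84 180 195 195 204 212 220 219 216 213 209 213 213
 215 217 216 215 214 204 199 188 181 132  62  50  54  55  55  54]
220 [ 54  57  53  50  49  46 146 203 204 203 210 218 221 217 212 211 213 216
 215 217 215 214 215 203 188 177 171 109  55  49  53  54  54  53]
```

View pics/w18z.png

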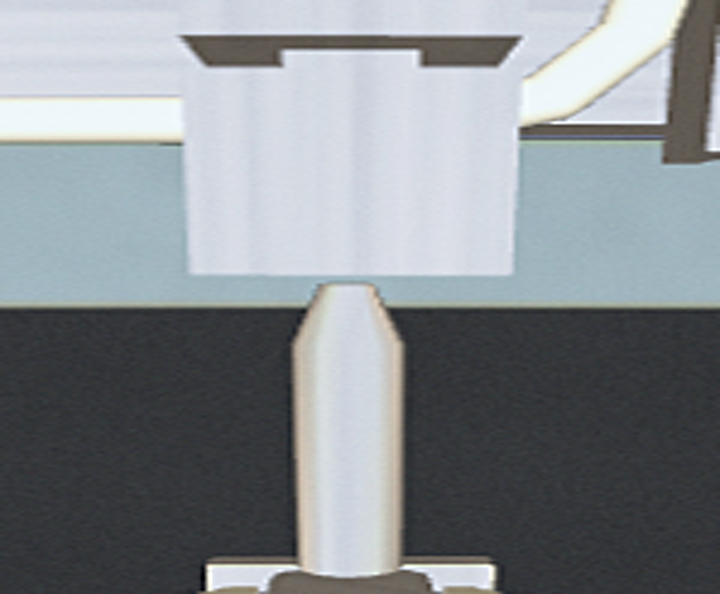

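Run:
```python
from h import *
c=pickle.load(open('w18.pkl','rb'))
for p,z in [((288.7,115),.077),((356.6,115),.077),((287.7,90),.077),((357.4,90),.077),((322,135),.0965),((322,160),.0965),((322.2,190),.0965),((322.4,220),.0965)]: print(p,np.round(plane(c,p,z),4))
```

```text
(288.7, 115) [ 0.5496 -0.1642  0.077 ]
(356.6, 115) [ 0.5496 -0.2045  0.077 ]
(287.7, 90) [ 0.5636 -0.1641  0.077 ]
(357.4, 90) [ 0.5637 -0.2045  0.077 ]
(322, 135) [ 0.5395 -0.184   0.0965]
(322, 160) [ 0.526  -0.184   0.0965]
(322.2, 190) [ 0.5088 -0.1841  0.0965]
(322.4, 220) [ 0.4906 -0.1843  0.0965]
```

arm_command:
  commands: "0 0 0 0 0 -0.6 -1;0 0 0 0 0 -1.18 -1;0 0 0 1 0 -1.18 -1;0 0 0 2 0 -1.18 -1;0 0 0 3 0 -1.18 -1;0 0 0 3.8 0 -1.18 -1;0 0 0 4.2 0 -1.18 -1;0 0 0 4.7 0 -1.18 -1;0 0 0 5.2 0 -1.18 -1;0 0 0 5.7 0 -1.18 -1;0 0 0 6.2 0 -1.18 -1;0 0 0 6.2 0 -1.18 -1"

```text
time: 37.6
tcp_pos: [0.5334, -0.186, 0.1122]
orientation: [-180.0, -0.0, 0.1]
contact_force: [-0.4, -0.2, -2.0]
width: 0.213
```

arm_command:
  commands: "0 0 0 0.6 0 0 -1;0 0 0 1.2 0 0 -1;0 0 0 1.8 0 0 -1;0 0 0 2.4 0 0 -1;0 0 0 3 0 0 -1;0 0 0 3.6 0 0 -1;0 0 0 4 0 0 -1;0 0 0 4.15 0 0 -1;0 0 0 4.25 0 0 -1;0 0 0 4.35 0 0 -1;0 0 0 4.35 0 0 -1"

```text
time: 38.7
tcp_pos: [0.5744, -0.186, 0.112]
orientation: [-180.0, 0.3, 0.0]
contact_force: [-23.9, 1.1, 8.3]
width: 0.214
```

arm_command:
  commands: "0 0 0 -0.2 0 -0.1 -1;0 0 0 -0.25 0 -0.12 -0.2;0 0 0 -0.25 0 -0.12 -0.2;0 0 0 -0.25 0 -0.12 -0.2;0 0 0 -0.25 0 -0.12 -0.2;0 0 0 -0.25 0 -0.12 -0.2;0 0 0 -0.25 0 2 -0.2;0 0 0 -0.25 0 5 -0.2;0 0 0 -0.25 0 9 -0.2;0 0 0 -0.25 0 13 -0.2;0 0 0 -0.25 0 16 -0.2;0 0 0 -0.25 0 16 -0.2;0 0 0 -0.25 0 16 -0.2"

```text
time: 40.0
tcp_pos: [0.574, -0.186, 0.2724]
orientation: [180.0, -0.0, 0.0]
contact_force: [-0.1, -0.0, 0.3]
width: 0.4
```

Run:
```python
from h import *
c=cap('wrist','w19.png'); pickle.dump(c,open('w19.pkl','wb'))
t=cap('top','t19.png'); cv2.imwrite('pics/t19z.png',cv2.resize(t['image'][130:280,150:350,::-1],None,fx=4,fy=4))
```

```text
(no output)
```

View pics/w19.png

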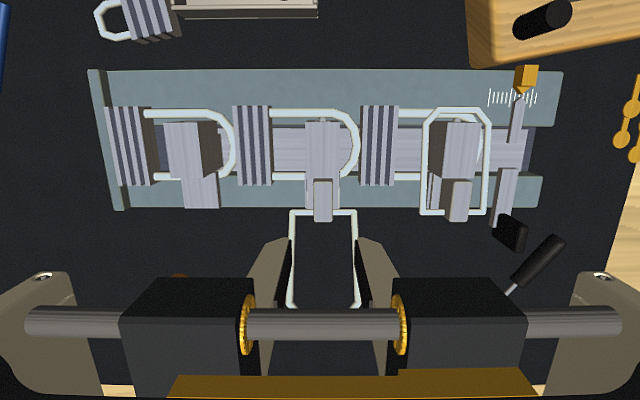

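arm_command:
  commands: "0 0 0.14 -2 0 0 -1;0 0 0.28 -4 0 0 -1;0 0 0.42 -6 0 0 -1;0 0 0.56 -8 0 0 -1;0 0 0.7 -10 0 0 -1;0 0 0.84 -12 0 0 -1;0 0 0.98 -14 0 0 -1;0 0 1.12 -15 0.1 0 -1;0 0 1.26 -15 0.1 -1 -1;0 0 1.4 -15 0.1 -4 -1;0 0 1.54 -15 0.1 -7 -1;0 0 1.57 -15 0.1 -9.2 -1;0 0 1.57 -15 0.1 -9.2 -1;0 0 1.57 -14 0.1 -9.2 -1;0 0 1.57 -13 0.1 -9.2 -1;0 0 1.57 -12.4 0.1 -9.2 -1"

```text
time: 41.7
tcp_pos: [0.4504, -0.1852, 0.1817]
orientation: [-179.9, 0.0, 90.0]
contact_force: [-49.9, 2.4, 39.7]
width: 0.006
```

arm_command:
  commands: "0 0 0 0.6 0 0.2 -1;0 0 0 1.2 0 0.4 -1;0 0 0 1.8 0 0.6 -1;0 0 0 2.4 0 0.8 -1;0 0 0 3 0 1 -1;0 0 0 3.6 0 1.2 -1;0 0 0 4.2 0 1.4 -1;0 0 0 4.8 0 1.5 -1;0 0 0 5.4 0 1.5 -1;0 0 0 6.1 0 1.5 -1;0 0 0 6.8 0 1.5 -1;0 0 0 7.5 0 1.5 -1;0 0 0 8.2 0 1.5 -1;0 0 0 8.9 0 1.5 -1"

```text
time: 43.1
tcp_pos: [0.5395, -0.1849, 0.1949]
orientation: [-180.0, -0.0, 90.0]
contact_force: [-1.4, 0.2, -0.8]
width: 0.006
```

arm_command:
  commands: "0 0 0 0.7 0 0 -1;0 0 0 1.4 0 0 -1;0 0 0 2.1 0 0 -1;0 0 0 2.8 0 0 -1;0 0 0 3.5 0 0 -1;0 0 0 4.2 0 0 -1;0 0 0 4.9 0 0 -1;0 0 0 5.6 0 0 -1;0 0 0 6.1 0 0 -1;0 0 0 6.1 0 0 -1"

```text
time: 44.1
tcp_pos: [0.6004, -0.1849, 0.195]
orientation: [-180.0, -0.0, 90.0]
contact_force: [0.0, -0.8, 0.4]
width: 0.005
```

arm_command:
  commands: "0 0 -0.14 0 0 2 0;0 0 -0.28 0 0 5 0;0 0 -0.42 0 0 7 0;0 0 -0.56 0 0 7 0;0 0 -0.7 0 0 7 0;0 0 -0.84 0 0 7 0;0 0 -0.98 0 0 7 0;0 0 -1.12 0 0 7 0;0 0 -1.26 0 0 7 0;0 0 -1.4 0 0 7 0;0 0 -1.54 0 0 7 0;0 0 -1.57 0 0 7 0;0 0 -1.57 0 0 7 0"

```text
time: 45.4
tcp_pos: [0.5998, -0.185, 0.2652]
orientation: [-180.0, -0.0, 0.2]
contact_force: [-0.0, 0.0, 0.5]
width: 0.5
```

Run:
```python
from h import *
c=cap('wrist','w20.png'); pickle.dump(c,open('w20.pkl','wb'))
s=cap('side','s20.png')
cv2.imwrite('pics/s20z.png',cv2.resize(s['image'][110:230,240:390,::-1],None,fx=5,fy=5,interpolation=cv2.INTER_CUBIC))
```

```text
(no output)
```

View pics/w20.png

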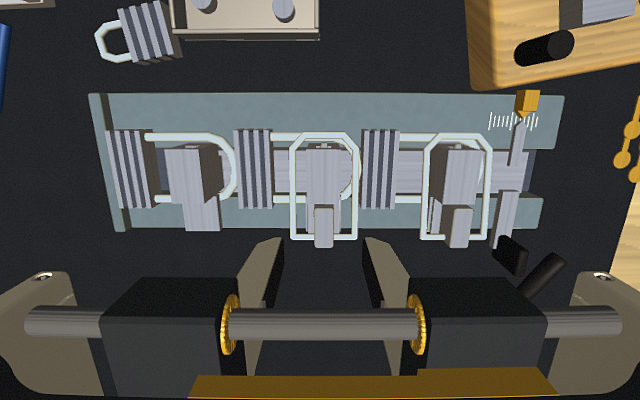

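View pics/s20z.png

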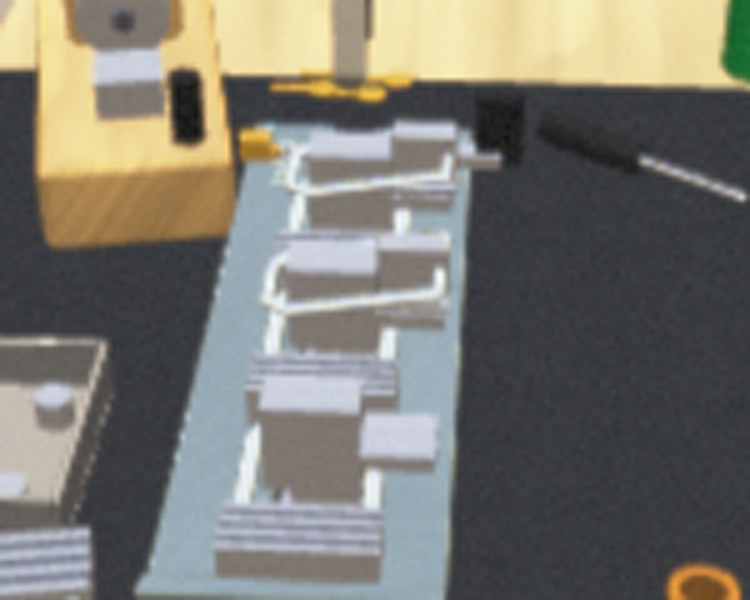

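arm_command:
  commands: "0 0 0 -1 4 1 0;0 0 0 -2 8 1 0;0 0 0 -3 12 1 0;0 0 0 -4 16 1 0;0 0 0 -5 20 1 0;0 0 0 -6 24 1 0;0 0 0 -7 28 1 0;0 0 0 -8 32 1 0;0 0 0 -9 36 1 0;0 0 0 -10 40 1 0;0 0 0 -12 44 1 0;0 0 0 -14 48 1 0;0 0 0 -16 52 1 0;0 0 -0.07 -17 56 1 0;0 0 -0.14 -18 60 1 0;0 0 -0.14 -19 63 1 0.1;0 0 -0.14 -19 63 1 0.1;0 0 -0.14 -19 63 1 0.1"

```text
time: 47.3
tcp_pos: [0.4096, 0.4453, 0.2748]
orientation: [180.0, 0.0, -7.8]
contact_force: [1.0, -0.9, -0.9]
width: 0.548
```

Run:
```python
from h import *
c=cap('wrist','w21.png');pickle.dump(c,open('w21.pkl','wb'))
print(proj(c,[[.505,.432,.042],[.5778,.4225,.0065]]))
```

```text
[[323.72333617  95.57771823]
 [323.28445301  32.90294255]]
```

View pics/w21.png

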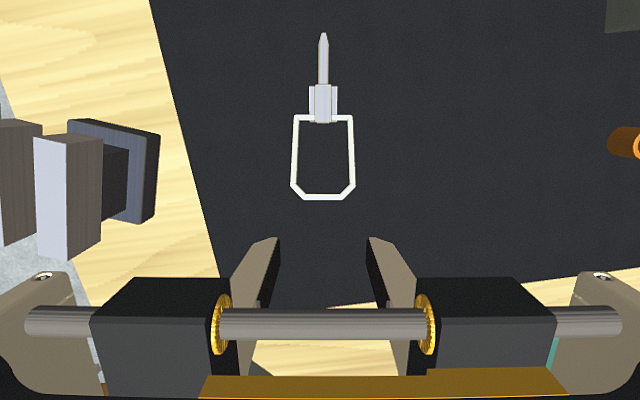

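Run:
```python
from h import *
c=pickle.load(open('w21.pkl','rb'));t=c['image'][:,:,::-1]
cv2.imwrite('pics/w21z.png',cv2.resize(t[25:130,283:363],None,fx=5,fy=5,interpolation=cv2.INTER_CUBIC))
```

```text
(no output)
```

View pics/w21z.png

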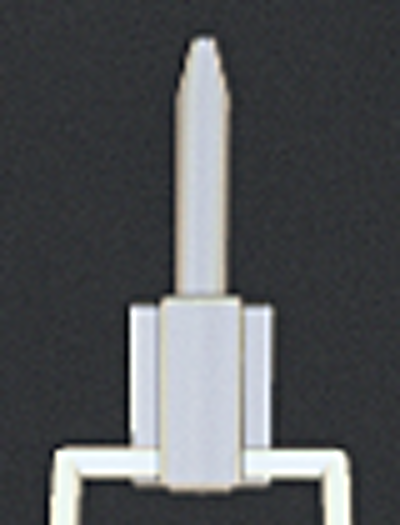

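Run:
```python
from pin import *
c=pickle.load(open('w21.pkl','rb'))
pin(c,283,25,[(162,299),(241,299),(160,487),(241,487)],(204,40))
```

```text
cen [0.5044 0.4331 0.042 ] yaw -8.11 dims [0.0181 0.0419] tip [0.5781 0.4223 0.0065] yawtip -8.33 0.07451638628838872
```

arm_command:
  commands: "0 0 -0.008 3 -0.4 -3 0.1;0 0 -0.008 6 -0.8 -7 0.1;0 0 -0.008 9.5 -1.2 -11 0.1;0 0 -0.008 9.5 -1.2 -15 0.1;0 0 -0.008 9.5 -1.2 -18 0.1;0 0 -0.008 9.5 -1.2 -21 0.1;0 0 -0.008 9.5 -1.2 -23 0.1;0 0 -0.008 9.5 -1.2 -24.1 0.1;0 0 -0.008 9.5 -1.2 -24.1 0.1;0 0 -0.008 9.5 -1.2 -24.1 0.1;0 0 -0.008 9.5 -1.2 -24.1 -1;0 0 -0.008 9.5 -1.2 -24.1 -1;0 0 -0.008 9.5 -1.2 -24.1 -1;0 0 -0.008 9.5 -1.2 -24.1 -1;0 0 -0.008 9.5 -1.2 -24.1 -1;0 0 -0.008 9.5 -1.2 -24.1 -1;0 0 -0.008 9.5 -1.2 -24.1 -1;0 0 -0.008 9.5 -1.2 -24.1 -1"

```text
time: 49.15
tcp_pos: [0.505, 0.433, 0.0344]
orientation: [-180.0, -0.0, -8.4]
contact_force: [-1.2, -2.1, 5.0]
width: 0.208
```

arm_command:
  commands: "0 0 0 0 0 3 -1;0 0 0 0 0 7 -1;0 0 0 0 0 11 -1;0 0 0.03 -1 -2 14 -1;0 0 0.06 -2 -6 16 -1;0 0 0.09 -3 -10 16 -1;0 0 0.12 -3.4 -14 16 -1;0 0 0.147 -3.4 -18 16 -1;0 0 0.147 -3.4 -22 16 -1;0 0 0.147 -3.4 -26 16 -1;0 0 0.147 -3.4 -30 16 -1;0 0 0.147 -3.4 -34 16 -1;0 0 0.147 -3.4 -38 15 -1;0 0 0.147 -3.4 -42 13 -1;0 0 0.147 -3.4 -46 10 -1;0 0 0.147 -3.4 -47.9 9 -1;0 0 0.147 -3.4 -47.9 9 -1;0 0 0.147 -3.4 -47.9 9 -1"

```text
time: 50.95
tcp_pos: [0.4708, -0.0461, 0.1238]
orientation: [-180.0, 0.0, -0.1]
contact_force: [0.1, 0.4, -3.9]
width: 0.216
```

Run:
```python
from h import *
c=cap('wrist','w22.png'); pickle.dump(c,open('w22.pkl','wb'))
t=c['image'][:,:,::-1]
cv2.imwrite('pics/w22z.png',cv2.resize(t[20:240,250:400],None,fx=4.8,fy=2.7,interpolation=cv2.INTER_CUBIC))
g=c['image'].astype(int).sum(2)//3
for r in (90,115): print(r,g[r,282:304],g[r,350:372])
for r in (135,160,190,220): print(r,g[r,306:340])
```

```text
90 [174 174 175 172 180 214 225 223 223 221 223 224 222 224 226 226 225 223
 220 220 220 222] [222 224 222 223 225 228 186 172 176 175 176 176 177 179 178 177 178 180
 177 182 180 180]
115 [177 177 179 175 174 180 218 224 222 222 221 221 222 223 225 225 225 222
 222 221 219 220] [225 225 224 224 226 207 179 177 181 181 180 180 179 180 182 181 180 180
 181 179 181 180]
135 [ 56  56  54  54  55  52  51  38 125 176 198 207 218 224 224 222 221 220
 218 218 220 210 204 211 121  49  51  54  54  59  55  55  55  53]
160 [ 56  57  54  49  46 126 187 192 194 203 220 222 222 218 219 217 220 220
 220 220 219 221 219 213 204 199 198 159  75  52  55  56  56  52]
190 [ 52  55  59  55  50  86 178 200 200 205 218 224 222 223 220 219 217 217
 221 219 220 219 220 214 206 192 187 137  66  56  58  54  56  56]
220 [ 55  54  52  53  56  45 150 206 207 209 215 224 225 222 219 215 216 219
 220 220 220 219 222 209 196 185 175 128  61  47  52  54  56  53]
```

View pics/w22z.png

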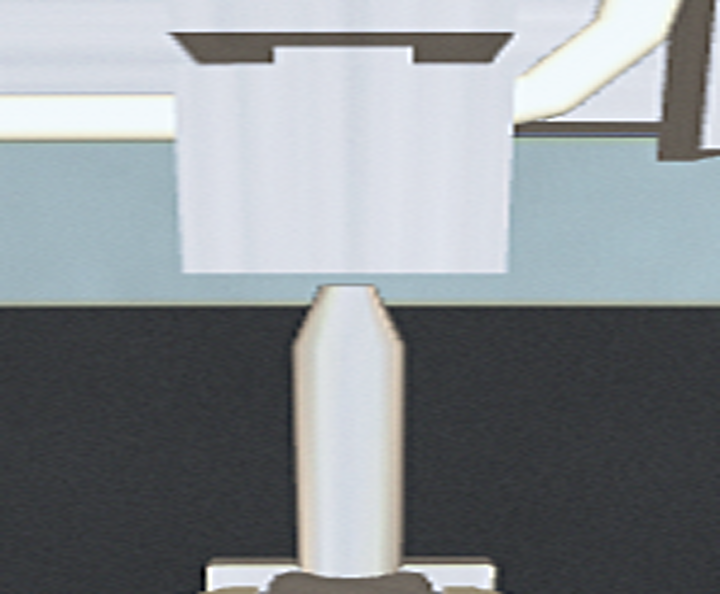

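arm_command:
  commands: "0 0 0 0 0.1 -0.6 -1;0 0 0 0 0.1 -1.12 -1;0 0 0 1 0.1 -1.12 -1;0 0 0 2 0.1 -1.12 -1;0 0 0 3 0.1 -1.12 -1;0 0 0 3.8 0.1 -1.12 -1;0 0 0 4.2 0.1 -1.12 -1;0 0 0 4.7 0.1 -1.12 -1;0 0 0 5.2 0.1 -1.12 -1;0 0 0 5.7 0.1 -1.12 -1;0 0 0 6.2 0.1 -1.12 -1;0 0 0 6.2 0.1 -1.12 -1"

```text
time: 52.2
tcp_pos: [0.5334, -0.045, 0.1129]
orientation: [-180.0, -0.0, -0.0]
contact_force: [0.2, 1.0, -3.6]
width: 0.214
```

arm_command:
  commands: "0 0 0 0.6 0 0 -1;0 0 0 1.2 0 0 -1;0 0 0 1.8 0 0 -1;0 0 0 2.4 0 0 -1;0 0 0 3 0 0 -1;0 0 0 3.6 0 0 -1;0 0 0 4 0 0 -1;0 0 0 4.1 0 0 -1;0 0 0 4.2 0 0 -1;0 0 0 4.25 0 0 -1;0 0 0 4.25 0 0 -1"

```text
time: 53.3
tcp_pos: [0.5745, -0.045, 0.1128]
orientation: [-180.0, 0.1, -0.0]
contact_force: [-7.8, 0.3, 0.4]
width: 0.214
```

Contact at the expected depth; press slightly more, release, rise, and rotate behind the ring.

arm_command:
  commands: "0 0 0 0.1 0 0 -1;0 0 0 0.1 0 0 -1;0 0 0 -0.1 0 -0.1 -1;0 0 0 -0.1 0 -0.12 -0.2;0 0 0 -0.1 0 -0.12 -0.2;0 0 0 -0.1 0 -0.12 -0.2;0 0 0 -0.1 0 -0.12 -0.2;0 0 0 -0.1 0 -0.12 -0.2;0 0 0 -0.1 0 2 -0.2;0 0 0 -0.1 0 5 -0.2;0 0 0 -0.1 0 9 -0.2;0 0 0 -0.1 0 13 -0.2;0 0 0 -0.1 0 16 -0.2;0 0 0 -0.1 0 16 -0.2;0 0 0 -0.1 0 16 -0.2"

```text
time: 54.8
tcp_pos: [0.5745, -0.045, 0.2732]
orientation: [180.0, -0.1, -0.0]
contact_force: [-0.1, 1.5, -0.6]
width: 0.4
```

Run:
```python
from h import *
c=cap('wrist','w23.png'); pickle.dump(c,open('w23.pkl','wb'))
```

```text
(no output)
```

View pics/w23.png

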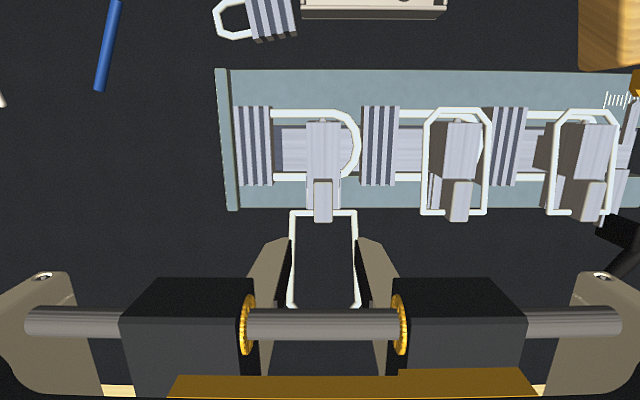

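arm_command:
  commands: "0 0 0.14 -2 0 0 -1;0 0 0.28 -4 0 0 -1;0 0 0.42 -6 0 0 -1;0 0 0.56 -8 0 0 -1;0 0 0.7 -10 0 0 -1;0 0 0.84 -12 0 0 -1;0 0 0.98 -14 0 0 -1;0 0 1.12 -15 0.1 0 -1;0 0 1.26 -15 0.1 -1 -1;0 0 1.4 -15 0.1 -4 -1;0 0 1.54 -15 0.1 -7 -1;0 0 1.57 -15 0.1 -9.2 -1;0 0 1.57 -15 0.1 -9.2 -1;0 0 1.57 -15 0.1 -9.2 -1"

```text
time: 56.25
tcp_pos: [0.4242, -0.0439, 0.1808]
orientation: [-179.9, -0.0, 89.9]
contact_force: [0.1, -0.1, 0.6]
width: 0.003
```

arm_command:
  commands: "0 0 0 1 0 0 -1;0 0 0 1.4 0 0 -1;0 0 0 1.7 0 0 -1;0 0 0 2 0 0 -1;0 0 0 2.2 0 0 -1;0 0 0 2.4 0 0.1 -1;0 0 0 2.6 0 0.1 -1;0 0 0 2.8 0 0.2 -1;0 0 0 3.1 0 0.3 -1;0 0 0 3.4 0 0.4 -1;0 0 0 3.8 0 0.5 -1;0 0 0 4.3 0 0.6 -1;0 0 0 4.8 0 0.8 -1;0 0 0 5.3 0 1 -1;0 0 0 5.9 0 1.2 -1;0 0 0 6.5 0 1.4 -1;0 0 0 7.1 0 1.5 -1;0 0 0 7.7 0 1.5 -1"

```text
time: 58.05
tcp_pos: [0.5019, -0.044, 0.1961]
orientation: [180.0, 0.0, 89.9]
contact_force: [-3.2, -0.1, 1.5]
width: 0.008
```

arm_command:
  commands: "0 0 0 0.7 0 0 -1;0 0 0 1.4 0 0 -1;0 0 0 2.1 0 0 -1;0 0 0 2.8 0 0 -1;0 0 0 3.5 0 0 -1;0 0 0 4.2 0 0 -1;0 0 0 4.9 0 0 -1;0 0 0 5.6 0 0 -1;0 0 0 6.3 0 0 -1;0 0 0 7 0 0 -1;0 0 0 7.7 0 0 -1;0 0 0 8.4 0 0 -1;0 0 0 9.1 0 0 -1;0 0 0 9.8 0 0 -1;0 0 0 9.8 0 0 -1"

```text
time: 59.55
tcp_pos: [0.6001, -0.044, 0.1958]
orientation: [-180.0, -0.0, 89.9]
contact_force: [0.3, -0.3, -0.8]
width: 0.007
```

arm_command:
  commands: "0 0 -0.14 0 0 2 0;0 0 -0.28 0 -2 5 0;0 0 -0.42 0 -5 7 0;0 0 -0.56 0 -8 7 0;0 0 -0.7 0 -11 7 0;0 0 -0.84 0 -14 7 0;0 0 -0.98 0 -17 7 0;0 0 -1.12 0 -20 7 0;0 0 -1.26 0 -23 7 0;0 0 -1.4 0 -26 7 0;0 0 -1.54 0 -28 7 0;0 0 -1.57 0 -28 7 0;0 0 -1.57 0 -28 7 0;0 0 -1.57 0 -28 7 0"

```text
time: 60.95
tcp_pos: [0.5995, -0.3231, 0.2661]
orientation: [-180.0, -0.0, 0.2]
contact_force: [0.5, 0.5, -0.6]
width: 0.502
```

Run:
```python
from h import *
c=cap('wrist','w24.png'); pickle.dump(c,open('w24.pkl','wb'))
s=cap('side','s24.png')
cv2.imwrite('pics/s24z.png',cv2.resize(s['image'][110:230,240:390,::-1],None,fx=5,fy=5,interpolation=cv2.INTER_CUBIC))
```

```text
(no output)
```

View pics/w24.png

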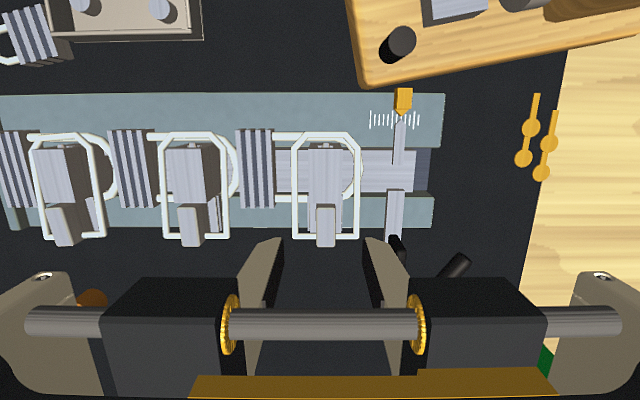

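View pics/s24z.png

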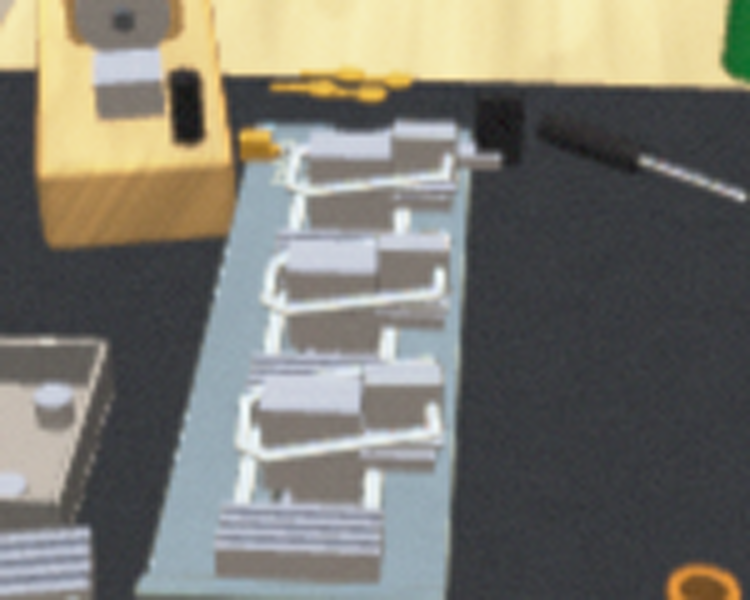

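arm_command:
  commands: "0 0 0 1 -4 0 -0.3;0 0 -0.03 2 -8.7 -2 -0.3;0 0 -0.03 2 -8.7 -6 -0.3;0 0 -0.03 2 -8.7 -9 -0.3;0 0 -0.03 2 -8.7 -9 -0.3;0 0 -0.03 2 -8.7 -9 -0.3"

```text
time: 61.65
tcp_pos: [0.6197, -0.4105, 0.177]
orientation: [180.0, -0.0, -1.7]
contact_force: [-0.9, 0.3, 0.2]
width: 0.353
```

Run:
```python
from h import *
c=cap('wrist','w25.png'); pickle.dump(c,open('w25.pkl','wb'))
im=c['image'].astype(float)
cv2.imwrite('pics/w25z.png',cv2.resize(c['image'][90:170,280:360,::-1],None,fx=7,fy=7,interpolation=cv2.INTER_CUBIC))
b=im[:,:,0]-im[:,:,2]
for r in range(110,146,4):
    w=np.clip(b[r,300:340],0,None); w[w<25]=0
    if w.sum()>0: print(r,round(300+(w*np.arange(40)).sum()/w.sum(),2))
for r in range(142,165,3):
    g=im[r,300:345].sum(1)/3; print(r,g.astype(int)[8:36])
# head front/back edges in w24, post1 (x: z .118)
c=pickle.load(open('w24.pkl','rb'))
cv2.imwrite('pics/w24z.png',cv2.resize(c['image'][125:255,25:365,::-1],None,fx=2.3,fy=4.4,interpolation=cv2.INTER_CUBIC))
```

```text
110 319.34
114 319.4
118 319.44
122 319.78
126 319.89
130 320.06
134 320.49
138 320.04
142 320.32
142 [140 138 173 255 187 140 143 135 220 254 167 138 149 136 255 244 150 136
 133 169 255 213 141 135 128 217 255 177]
145 [138 138 172 255 219 145 143 135 217 255 180 137 140 116 254 240 151 137
 138 131 255 212 142 138 129 214 255 177]
148 [140 139 128 255 217 147 140 135 223 255 161 139 184 193 177 133 118 139
 141 125 255 211 140 138 132 166 255 179]
151 [135 139 126 255 243 155 143 113 116 178 188 182 180 178 177 183 191 192
 130  90 255 245 152 137 136 174 255 180]
154 [140 139 130 251 237 152 156 186 187 187 186 186 187 184 176 178 181 183
 186 190 160 134 140 142 141 142 140 144]
157 [142 143 131 255 255 168 153 183 187 185 187 186 187 184 177 179 180 183
 184 194 173 146 141 141 145 143 148 144]
160 [143 144 144 140 143 138 150 184 186 186 188 187 189 185 175 175 179 183
 186 189 170 145 143 142 145 146 143 144]
163 [143 144 143 142 144 140 147 184 186 186 186 188 185 184 176 178 180 183
 184 191 168 141 141 143 143 144 142 144]
```

View pics/w25z.png

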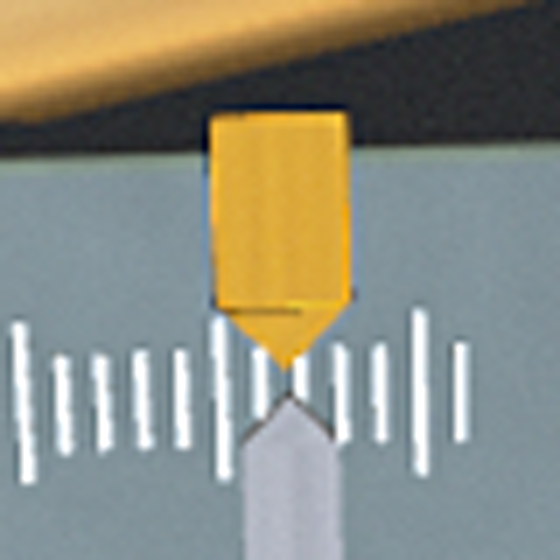

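View pics/w24z.png

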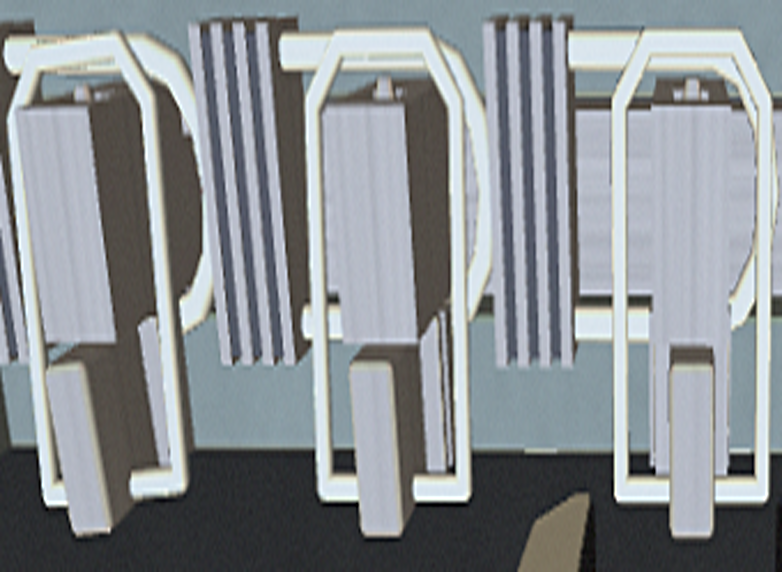

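Run:
```python
from h import *
c=pickle.load(open('w24.pkl','rb'))
for x,y,yb in [(70,364,533),(373,362,536),(692,364,536)]:
    for z in (.119,.1205): print(np.round(plane(c,(25+x/2.3,125+y/4.4),z),4),np.round(plane(c,(25+x/2.3,125+yb/4.4),z),4))
for x,y in [(68,342),(368,342)]: print('postface',np.round(plane(c,(25+x/2.3,125+y/4.4),.106),4))
```

```text
[ 0.5867 -0.0516  0.119 ] [ 0.544  -0.0404  0.119 ]
[ 0.5872 -0.053   0.1205] [ 0.5447 -0.0419  0.1205]
[ 0.5877 -0.1877  0.119 ] [ 0.5447 -0.1821  0.119 ]
[ 0.5882 -0.1884  0.1205] [ 0.5454 -0.1828  0.1205]
[ 0.5877 -0.3254  0.119 ] [ 0.5454 -0.3256  0.119 ]
[ 0.5882 -0.3253  0.1205] [ 0.5461 -0.3256  0.1205]
postface [ 0.5879 -0.0398  0.106 ]
postface [ 0.5884 -0.1799  0.106 ]
```

arm_command:
  commands: "0 0 0 0 0 4 -0.3;0 0 0.03 -1 3 6 -0.3;0 0 0.03 -3 7 6 -0.3;0 0 0.03 -5 11 6 -0.3;0 0 0.03 -6 15 6 -0.3;0 0 0.03 -6 19 6 -0.3;0 0 0.03 -6 23 6 -0.3;0 0 0.03 -6 27 6 -0.3;0 0 0.03 -6 31 6 -0.3;0 0 0.03 -6 35 6 -0.3;0 0 0.03 -6 36.6 6 -0.3;0 0 0.03 -6 36.6 6 -0.3;0 0 0.03 -6 36.6 6 -0.3"

```text
time: 63.0
tcp_pos: [0.5596, -0.0453, 0.2373]
orientation: [180.0, -0.1, 0.0]
contact_force: [-0.3, -0.1, -0.8]
width: 0.352
```

Run:
```python
from h import *
c=cap('wrist','w26.png'); pickle.dump(c,open('w26.pkl','wb'))
cv2.imwrite('pics/w26z.png',cv2.resize(c['image'][100:220,260:400,::-1],None,fx=5,fy=5,interpolation=cv2.INTER_CUBIC))
```

```text
(no output)
```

View pics/w26z.png

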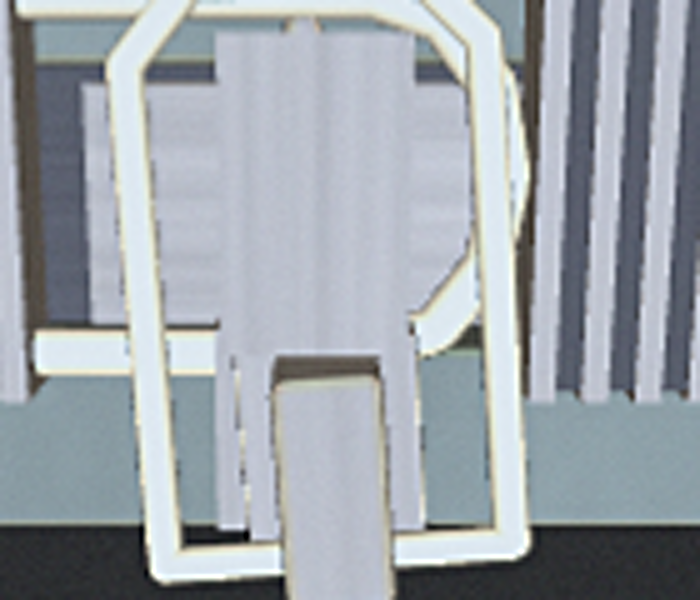

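arm_command:
  commands: "0 0 0 -3 0.1 0 -1;0 0 0 -6 0.1 0 -1;0 0 0 -6.5 0.1 -3 -1;0 0 0 -6.5 0.1 -6 -1;0 0 0 -6.5 0.1 -9 -1;0 0 0 -6.5 0.1 -11.5 -1;0 0 0 -6.5 0.1 -12.2 -1;0 0 0 -6 0.1 -12.2 -1;0 0 0 -5 0.1 -12.2 -1;0 0 0 -4.2 0.1 -12.2 -1;0 0 0 -3.6 0.1 -12.2 -1;0 0 0 -3.2 0.1 -12.2 -1;0 0 0 -3 0.1 -12.2 -1;0 0 0 -2.8 0.1 -12.2 -1;0 0 0 -2.7 0.1 -12.2 -1"

```text
time: 64.55
tcp_pos: [0.5324, -0.044, 0.114]
orientation: [-180.0, 0.0, -0.0]
contact_force: [-2.1, 0.6, 0.9]
width: 0.008
```

arm_command:
  commands: "0 0 0 0.1 0 0 -1;0 0 0 0.2 0 0 -1;0 0 0 0.3 0 0 -1;0 0 0 0.4 0 0 -1;0 0 0 0.4 0 0 -1"

```text
time: 65.05
tcp_pos: [0.5337, -0.0432, 0.1139]
orientation: [-179.9, 0.4, 0.0]
contact_force: [-32.5, 6.5, 17.7]
width: 0.005
```

arm_command:
  commands: "0 0 0 -0.3 0 0 -1;0 0 0 -1 0 0 -1;0 0 0 -3 0 0 -1;0 0 0 -3 0 3 -1;0 0 0 -2 0 7 -1;0 0 0 0 0 11 -1;0 0 0 2 0 12.3 -0.3;0 0 0 2.3 0 12.3 -0.3;0 0 0 2.3 0 12.3 -0.3;0 0 0 2.3 0 12.3 -0.3"

```text
time: 66.05
tcp_pos: [0.5583, -0.0439, 0.2354]
orientation: [-180.0, 0.1, -0.0]
contact_force: [0.1, 0.1, 1.1]
width: 0.302
```

Run:
```python
from h import *
c=cap('wrist','w27.png'); pickle.dump(c,open('w27.pkl','wb'))
cv2.imwrite('pics/w27z.png',cv2.resize(c['image'][100:220,260:400,::-1],None,fx=5,fy=5,interpolation=cv2.INTER_CUBIC))
```

```text
(no output)
```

View pics/w27z.png

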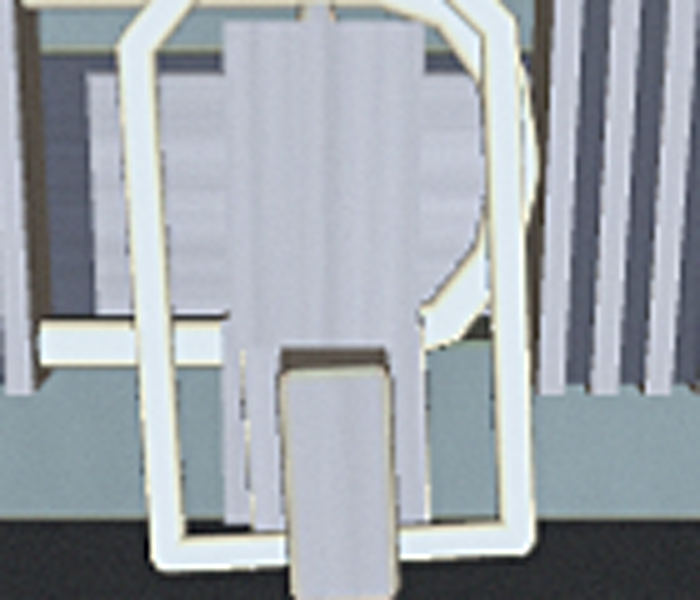

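arm_command:
  commands: "0 0 0 2 -4 2 -0.3;0 0 0 3 -8 2 -0.3;0 0 0 4 -12 2 -0.3;0 0 0 5 -16 2 -0.3;0 0 0 6 -20 2 -0.3;0 0 0 6 -24 2 -0.3;0 0 0 6 -28 2 -0.3;0 0 0 6 -32 0 -0.3;0 0 -0.03 6 -36 -3 -0.3;0 0 -0.03 6 -36.7 -5.9 -0.3;0 0 -0.03 6 -36.7 -5.9 -0.3;0 0 -0.03 6 -36.7 -5.9 -0.3"

```text
time: 67.3
tcp_pos: [0.619, -0.4104, 0.178]
orientation: [-180.0, 0.1, -1.7]
contact_force: [0.3, 0.5, 0.6]
width: 0.35
```

Run:
```python
from h import *
c=cap('wrist','w28.png'); pickle.dump(c,open('w28.pkl','wb'))
cv2.imwrite('pics/w28z.png',cv2.resize(c['image'][90:170,280:360,::-1],None,fx=7,fy=7,interpolation=cv2.INTER_CUBIC))
t=cap('top','t28.png')
a=cv2.imread('pics/top0.png').astype(int);d=np.abs(a-t['image'][:,:,::-1].astype(int)).max(2)
print(bot.sense()['tcp_pos'])
cv2.imwrite('pics/t28z.png',cv2.resize(t['image'][90:320,140:500,::-1],None,fx=2.2,fy=2.2,interpolation=cv2.INTER_CUBIC))
s=cap('side','s28.png')
```

```text
[ 0.61991481 -0.41025335  0.18032517]
```

View pics/w28z.png

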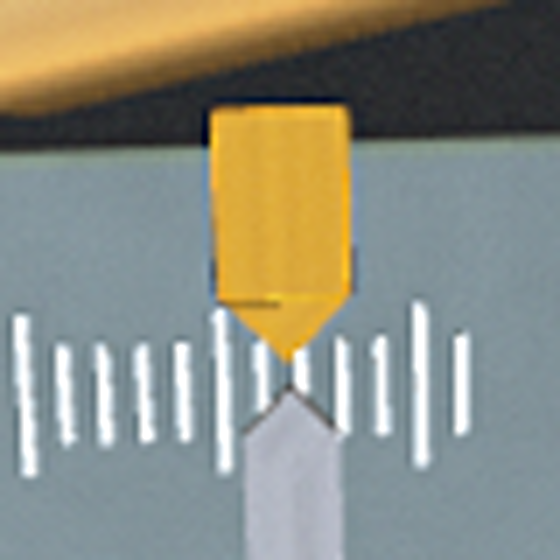

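View pics/t28z.png

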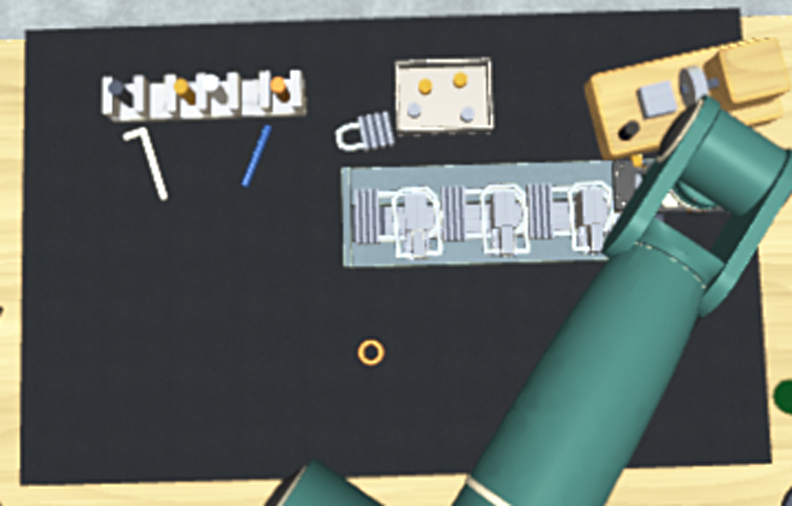

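View pics/s28.png

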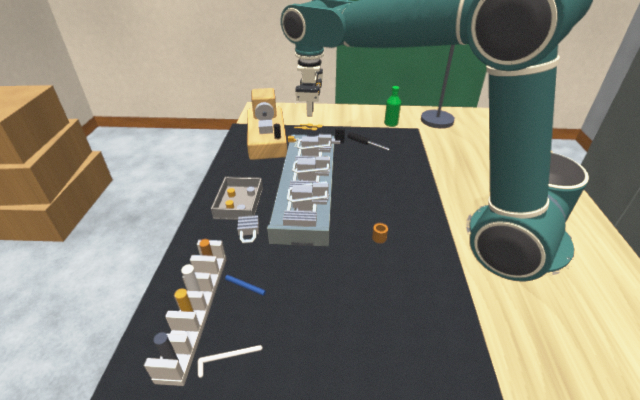

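arm_command:
  commands: "0 0 0 0 0 4 0;0 0 0 0 0 8 0;0 0 0 0 0 11 0;0 0 0 0 0 11 0;0 0 0 0 0 11 0"

```text
time: 67.95
tcp_pos: [0.6197, -0.4104, 0.2899]
orientation: [179.9, -0.1, -1.7]
contact_force: [0.1, 0.8, -0.0]
width: 0.499
```

Run:
```python
from rig import bot
print(bot.hand_in())
```

```text
the job is handed in; nothing more can be done
None
```

I drew the carriage out to the pointer (about 33 mm) and released it there. I then fitted all three linchpins that were on the bench, one to each post, with heads up against the posts and rings over and snapped shut. I handed it in at about 68 s with the arm clear of everything.

- **Carriage:** the last close view shows the index tip and pointer tip level, to about 0.3–0.5 mm. One earlier oblique view suggested up to 0.7 mm the other way.
- **Pins and rings:** the pictures show all three rings closed and the heads within about 1 mm of the post faces.
- **Pin 3:** it sat turned about 3° on its post, so I pushed it with about 33 N and it now stands nearly square.
- **Bystanders:** the padlock, hex key, follower, bushing and screwdriver look to be where they were. I judged this by eye, without measuring.

**High force:** on post 2's ring the closed fingers hit the bar hard, giving a brief wrist reading of about 64 N. That is below the 120 N wrist limit. The contact looked to be on the fingers, not the gripper's body (40 N limit), but I did not confirm that with a picture. The ring then closed normally.

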